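Load the culture dish viewer with a dish lifter

TASK

Take the flat dish lifter and use it to carry every culture dish from its stand to a bay of its own on the viewer: slide the blade under the dish, keep it level, set it down gently in the middle of the bay, and never touch a dish with the gripper or arm. When all dishes are in, stand the lifter back wholly on its black mat, lengthwise, let go of it, and then push the red lamp button fully down. Leave the other things on the bench where they are.

Things in the scene. Friction and masses are not known exactly. Their poses are not given: they have to be found in the camera images.
- dish0_center (a point): Covered culture dish with red contents: a flat closed disc 90 mm across and 16 mm high, about 60 g, fragile. This point is its centre, half-way up (8 mm above its flat underside); z up. It may be absent. At the start it lies on the rails of stand0.
- dish1_center (a point): Covered culture dish with yellow contents: a flat closed disc 90 mm across and 16 mm high, about 60 g, fragile. This point is its centre, half-way up (8 mm above its flat underside); z up. It may be absent. At the start it lies on the rails of stand1.
- dish2_center (a point): Covered culture dish with green contents: a flat closed disc 90 mm across and 16 mm high, about 60 g, fragile. This point is its centre, half-way up (8 mm above its flat underside); z up. It may be absent. At the start it lies on the rails of stand2.
- stand0_top (a point): Fixed dish stand: grey foot plate 90 x 90 x 6 mm with two blue upright rails (12 mm thick, 80 mm long, tops 60 mm above the table), a 56 mm gap between them, open at both ends and free from 6 to 60 mm above the table. A dish bridges the rails. This point is midway between the rails at the height of their tops; x runs level along the gap, away from the robot; y across it.
- stand1_top (a point): Fixed dish stand: grey foot plate 90 x 90 x 6 mm with two blue upright rails (12 mm thick, 80 mm long, tops 60 mm above the table), a 56 mm gap between them, open at both ends and free from 6 to 60 mm above the table. A dish bridges the rails. This point is midway between the rails at the height of their tops; x runs level along the gap, away from the robot; y across it.
- stand2_top (a point): Fixed dish stand: grey foot plate 90 x 90 x 6 mm with two blue upright rails (12 mm thick, 80 mm long, tops 60 mm above the table), a 56 mm gap between them, open at both ends and free from 6 to 60 mm above the table. A dish bridges the rails. This point is midway between the rails at the height of their tops; x runs level along the gap, away from the robot; y across it.
- bay0 (a point): Bay 0 (0 leftmost from the robot, pitch 105 mm) of the viewer, a fixed grey light box 110 x 325 mm with a white top 30 mm above the table: two black upright rails (12 mm thick, 80 mm long, tops 75 mm above the table), 56 mm gap, open at both ends, green spot below. This point: its middle at rail-top height, where a dish's underside centre belongs; x along the gap away from the robot.
- bay1 (a point): Bay 1 (0 leftmost from the robot, pitch 105 mm) of the viewer, a fixed grey light box 110 x 325 mm with a white top 30 mm above the table: two black upright rails (12 mm thick, 80 mm long, tops 75 mm above the table), 56 mm gap, open at both ends, green spot below. This point: its middle at rail-top height, where a dish's underside centre belongs; x along the gap away from the robot.
- bay2 (a point): Bay 2 (0 leftmost from the robot, pitch 105 mm) of the viewer, a fixed grey light box 110 x 325 mm with a white top 30 mm above the table: two black upright rails (12 mm thick, 80 mm long, tops 75 mm above the table), 56 mm gap, open at both ends, green spot below. This point: its middle at rail-top height, where a dish's underside centre belongs; x along the gap away from the robot.
- lifter_grip (a point): Dish lifter, 200 g, standing on its flat steel blade, 4 mm thick, 36 mm wide, tip 105 mm ahead of the handle's axis; from 15 mm ahead to 30 mm behind it widens to a 64 mm heel. Upright orange handle, 24 mm along the blade, 14 mm across, top 90 mm above the underside. This point: handle's axis, 70 mm above the underside; x to the tip, y across, z up. A dish rides well 75 mm ahead.
- lifter_foot (a point): The middle of the length of the lifter's underside (135 mm from heel to tip), 37.5 mm ahead of the handle's axis; axes as for lifter_grip.
- mat_center (a point): Lifter's mat: black rubber, 200 x 90 mm, 3 mm thick, fixed. This point is the centre of its top; x along its 200 mm length. The lifter lies on it lengthwise (either way round).
- lamp_top (a point): Centre of the top of the viewer's red lamp button (32 mm across) on a grey switch box 90 x 80 x 30 mm; it is pushed straight down, travel 6 mm, 4 N when fully down, and springs back.
- lamp (a joint): Lamp button travel in m: 0 released, 0.006 fully down.
- reagent: Bystander, to be left alone: amber bottle with red cap, 60 mm across, 140 mm tall. Origin at the centre of its underside.
- powderjar: Bystander, to be left alone: white bottle with red cap, 64 mm across, 120 mm tall. Origin at the centre of its underside.
- beaker: Bystander, to be left alone: glass beaker, 80 mm across, 90 mm tall. Origin at the centre of its underside.
- burner: Bystander, to be left alone: small steel spirit burner, 52 mm across, 46 mm tall. Origin at the centre of its underside.
- slidebox: Bystander, to be left alone: blue slide box 100 x 80 x 30 mm. Origin at the centre of its underside.
- stainjar: Bystander, to be left alone: small amber jar with black lid, 44 mm across, 50 mm tall. Origin at the centre of its underside.
There are look-alikes about, which are no part of the job. Leave any green or yellow look-alike of the part that bears lifter_grip alone. Leave any orange or purple look-alike of the part that bears dish2_center alone.

How it is judged (in metres and radians):
On the way, in this order (a step that is already met when the one before it is completed fails the run):
1. every dish that is present rests in the middle of a bay, free of the lifter (((horizontal distance between dish0_center and bay0 below 0.015 m and z of dish0_center in the frame of bay0 between 0.004 and 0.012 m and contact force between dish0 and lifter below 0.05 N) or (horizontal distance between dish0_center and bay1 below 0.015 m and z of dish0_center in the frame of bay1 between 0.004 and 0.012 m and contact force between dish0 and lifter below 0.05 N) or (horizontal distance between dish0_center and bay2 below 0.015 m and z of dish0_center in the frame of bay2 between 0.004 and 0.012 m and contact force between dish0 and lifter below 0.05 N)) and ((horizontal distance between dish1_center and bay0 below 0.015 m and z of dish1_center in the frame of bay0 between 0.004 and 0.012 m and contact force between dish1 and lifter below 0.05 N) or (horizontal distance between dish1_center and bay1 below 0.015 m and z of dish1_center in the frame of bay1 between 0.004 and 0.012 m and contact force between dish1 and lifter below 0.05 N) or (horizontal distance between dish1_center and bay2 below 0.015 m and z of dish1_center in the frame of bay2 between 0.004 and 0.012 m and contact force between dish1 and lifter below 0.05 N)) and ((horizontal distance between dish2_center and bay0 below 0.015 m and z of dish2_center in the frame of bay0 between 0.004 and 0.012 m and contact force between dish2 and lifter below 0.05 N) or (horizontal distance between dish2_center and bay1 below 0.015 m and z of dish2_center in the frame of bay1 between 0.004 and 0.012 m and contact force between dish2 and lifter below 0.05 N) or (horizontal distance between dish2_center and bay2 below 0.015 m and z of dish2_center in the frame of bay2 between 0.004 and 0.012 m and contact force between dish2 and lifter below 0.05 N))), for 0.2 s.
2. the lifter stands released on its mat (horizontal distance between lifter_foot and mat_center below 0.045 m and angle between the x axis of lifter_foot and the x axis of mat_center, either way round below 0.5 rad and angle between lifter_foot's own z axis and vertical below 0.06 rad and z of lifter_foot in the frame of mat_center below 0.004 m and contact force between the fingers and lifter below 0.05 N and linear speed of lifter below 0.02 m/s), for 0.2 s.
3. the lamp button is pushed fully down (value of joint lamp above 0.0048 m), for 0.05 s.
At the end, for the whole second after the job is handed in: Each present dish rests on the rails of a bay, centre within 15 mm of its middle; the lifter stands released on its mat, middle of its underside within 45 mm of the mat's centre and within 0.5 rad of its length; after that the lamp button was pushed at least 4.8 mm down (all of step 1 and all of step 2 and linear speed of each of dish0, dish1, dish2 below 0.02 m/s); the robot touches nothing.
It fails at once if a dish is tipped by more than about 12 degrees or dropped off (angle between any of dish0_center, dish1_center, dish2_center's own z axis and vertical above 0.21 rad or height (world z) of any of dish0_center, dish1_center, dish2_center below 0.05 m).
It fails at once if the gripper or arm touches a dish (it must ride on the lifter) (contact force between any of the fingers, the arm and dish0 above 0.3 N or contact force between any of the fingers, the arm and dish1 above 0.3 N or contact force between any of the fingers, the arm and dish2 above 0.3 N).
It fails at once if a dish is knocked, dropped or pressed with more than 10 N (contact force between any of dish0, dish1, dish2 and anything else above 10 N).
It fails at once if a bystander is moved by more than 30 mm (distance of any of reagent, powderjar, beaker, burner, slidebox, stainjar from where it was at the start of the episode above 0.03 m).
Of dish0, dish1, dish2 only 2 to 3 are there at a start; the rules pass over those that are not, and their reading is None.
At some moment in a run one of lifter may be knocked a few centimetres aside while the robot is not near it.
It also fails if it takes over 210 s, if anything falls off the work surface, if the arm or the gripper's body presses on something with over 40 N, if the wrist force passes 120 N, or if a joint passes its speed limit or range.

ROBOT

A 7-joint arm with a two-finger parallel gripper is mounted at the origin on the work surface. World frame = base frame: x ahead of the robot, y to its left, z up, the work surface at z = 0. Lengths are in mm, angles in rad, forces in N, time in s.
With the tool pointing down it reaches from about 400 to 875 mm from the base axis. Payload 4.4 kg.
Tool frame: the origin (TCP) lies on the centre line of the jaws, within the pads' length; the fingertips stand 25 mm ahead of it and the grasp point (between the pads) lies 6 mm ahead of it (ctrl.finger_overhang is the distance from the TCP to the fingertips, in mm); z points along the fingers, y is the line along which they close (so a half turn about z gives the same grasp; the last joint's range is limited). The gripper opens to 85 mm and grips with 20 to 120 N. Pads are 22 mm wide; open, the fingers measure 114 mm over their backs; the gripper's body (76 mm by 85 mm) begins 54 mm behind the grasp point. The pads swing forward as they close: fully open they stand 13 mm farther back than shut.
Start: joints at [1.104, 0.628, 0.038, 1.517, -0.027, 0.996, -0.02], TCP at [253.628, -598.49, 256.313] pointing down, gripper open.
Joint ranges: [-3.06, 3.06], [-0.37, 2.12], [-1.25, 1.32], [0.18, 2.47], [-1.1, 4.24], [0.23, 1.98], [-2.94, 2.94]. Speed limits (rad/s): [2.57, 2.57, 3.14, 3.14, 3.14, 3.14, 3.14].

INTERFACE

Orientations are given as [roll, pitch, yaw] about the fixed x, y, z axes, in that order (R = Rz(yaw) Ry(pitch) Rx(roll)).
In Python, from cell import ctrl gives the robot as it stands. The module is installed in compiled form; this text tells all that it offers.
- The arm moves only by the tool play_rows, never from a script. Its argument "targets" is a list of rows, each a list of 5 numbers: the closure, from 0 (fully open) to 1 (shut), then the shift along the tool's x, y, z in cm, then the turn about the tool's z in degrees. In form: [[gripper, dx, dy, dz, spin], ...]. A call has 1 to 10 rows; each row is the pose to reach, as a shift and turn from the pose commanded when the call began, along the tool's axes at that moment; what a row does not reach only later rows make up. A row lasts 1/10 s, in which the tool goes at most 50 mm and 8.59 degrees, less where a joint would pass 70% of its speed; a pose out of reach is approached as far as the arm can. A call with a gripper value outside its range is refused whole. The fingers move at their own pace and stop on an object; the grip force is fixed at half the most. Time passes only in rows, so rows that repeat a pose let the fingers close. It gives the time, the measured TCP pose, the force, the opening and the grip force at its end, in the units of the state.
- ctrl.read_state(): the state, without advancing time (a new reading comes with each control period).
- ctrl.get_image(name): name is "side" or "top"; returns (picture, depth): 420x560x3 uint8, red, green, blue; 420x560 float32, mm along the optical axis (not along the pixel's ray), 0 where there is no reading.
- ctrl.calibration(name): a dict with "vfov" (degrees; the focal length in pixels is half the picture's height over the tangent of half this angle, whatever the lens; pixels are square), "cx", "cy" (the principal point, pixels), "extrinsics" (4x4, takes a point from camera to world coordinates). Camera axes: x right, y down, z forward; pixel columns grow to the right and rows downward; lengths in mm; the calibration is good to about 2 mm. A picture is of the moment at which its call begins. calibration takes no time and is no camera call.
- ctrl.finish_job(): hands the job in; it is judged then, once.
Trained networks look in the newest picture that a camera, given by its name, has taken for a name from the list of things; names that differ only in an ending like _2 or _b are one class to them, and where a whole thing is asked for, a point or a joint stands for the part that bears it (a point fixed in the world has none). Each returns a list of dicts, best first, with "confidence" (0 to 1); they miss things now and then, are a little off and sometimes report something else, mostly with a low value. They report only what shows in the picture. A call takes as long as a camera call. They do not tell look-alikes from the thing itself.
- ctrl.search_frame(camera, name): "bbox" ([left, top, right, bottom] in pixels, round what is visible of it).
- ctrl.trace(camera, name): "pixels" (420x560 bool, what is visible of it) and "bbox" ([left, top, right, bottom] in pixels, round what is visible of it).
The state is a dict: "clock": time; "qpos": joint angles; "qd": joint speeds; "tau": joint torques, N m; "eef_pos": TCP position; "tool_rot": TCP orientation; "force": force on the tool from outside, world axes, zero at the start; "torque": the same for the moment, N m; "width": finger opening in mm; "gripper_force": force on a finger pad.
Only numpy, scipy, OpenCV 4.12 (cv2) and the standard library are available. Lean on these libraries where they do the work, as an engineer would, in place of code of your own. Each camera call takes 0.05 s, during which the arm holds its last target. There are 200 camera calls.

## Working session

There is one attempt and no reset: what is moved stays moved. The work goes in short steps, Python scripts to look and compute and a tool call to move; the robot and the scene stay as the last step left them, time stands still between calls to the robot, and variables do not carry over. Pictures are saved under pics/ and viewed, at most 14 in all, crops included, and the job is handed in when it is done.

Besides the shell and the picture viewer there is one more tool, called after "Call:" as name([rows], argument=value, ...), one row to a line, values as JSON. play_rows: Moves the arm, as the interface text tells. Its arguments: {"type":"object","properties":{"targets":{"type":"array"}},"required":["targets"]}

```bash
mkdir -p pics; cat > h.py <<'E'
import numpy as np, cv2
from cell import ctrl
def snap(cam,fn=None):
    im,d=ctrl.get_image(cam)
    if fn: cv2.imwrite('pics/'+fn,cv2.cvtColor(im,cv2.COLOR_RGB2BGR))
    return im,d
def cloud(cam,d):
    c=ctrl.calibration(cam); f=210/np.tan(np.radians(c['vfov']/2))
    v,u=np.mgrid[:420,:560]
    P=np.stack([(u-c['cx'])/f*d,(v-c['cy'])/f*d,d,np.ones_like(d)],-1)
    return (P@np.array(c['extrinsics']).T)[...,:3]
E
python3 - <<'E'
from h import *
for c in ('top','side'):
    im,d=snap(c,c+'0.png'); P=cloud(c,d); np.savez(c+'0.npz',im=im,d=d,P=P)
    print(c,ctrl.calibration(c))
    for n in ['dish0_center','dish1_center','dish2_center','stand0_top','lifter_grip','mat_center','lamp_top','reagent','powderjar','beaker','burner','slidebox','stainjar','bay0']:
        try:
            for r in ctrl.trace(c,n)[:5]:
                if r['confidence']<.3: continue
                m=r['pixels']&(d>0); p=P[m]
                print(n,round(r['confidence'],2),np.round(r['bbox']),np.round(np.median(p,0)),np.round(p[:,2].max()))
        except Exception as e: print(n,e)
print(ctrl.read_state())
E
```

```text
top {'vfov': 47.422484731670934, 'cx': 275.21769847513184, 'cy': 211.39400271919845, 'extrinsics': array([[ 2.42553959e-02, -9.88421056e-01,  1.49784820e-01,
         3.14264068e+02],
       [-9.99634378e-01, -2.21890084e-02,  1.54517955e-02,
         6.20041252e+01],
       [-1.19493034e-02, -1.50104845e-01, -9.88597871e-01,
         1.24077702e+03],
       [ 0.00000000e+00,  0.00000000e+00,  0.00000000e+00,
         1.00000000e+00]])}
dish0_center 0.66 [128. 189. 165. 222.] [502. 405.  75.] 83.0
dish1_center 0.7 [259. 136. 294. 171.] [640.  83.  75.] 82.0
dish2_center 0.9 [217. 253. 248. 290.] [341. 184.  15.] 24.0
dish2_center 0.76 [142. 129. 178. 163.] [675. 389.  15.] 26.0
dish2_center 0.56 [189. 145. 225. 181.] [611. 256.  75.] 83.0
stand0_top 0.56 [141. 186. 174. 231.] [485. 374.   8.] 77.0
lifter_grip 0.97 [360. 267. 388. 319.] [ 312. -168.    4.] 95.0
lifter_grip 0.84 [253. 204. 302. 230.] [482.  61.   7.] 96.0
lifter_grip 0.58 [170. 314. 223. 355.] [184. 273.   3.] 93.0
mat_center 0.8 [234. 201. 311. 242.] [467. 105.   2.] 12.0
lamp_top 0.52 [451. 221. 467. 236.] [ 468. -38
[... 2430 characters left out ...]
.5, 'qpos': array([ 1.10420215,  0.62839494,  0.03849172,  1.51740936, -0.02698514,
        0.99627176, -0.01999439]), 'qd': array([ 1.36044766e-03,  1.49455439e-04,  4.73090303e-04,  5.69965807e-04,
        4.66838387e-04, -6.41324300e-04,  5.24819519e-05]), 'tau': array([-1.00217832e-03, -5.63269508e+01,  1.22546352e+00, -1.93781680e+01,
        1.09479268e-02,  1.61908498e-03, -6.08706685e-07]), 'eef_pos': array([ 253.62908383, -598.49452132,  256.313554  ]), 'tool_rot': array([ 3.14155860e+00, -2.94968869e-05,  4.00789343e-01]), 'force': array([0.06164381, 0.55892044, 0.12971855]), 'torque': array([ 0.02880996, -0.07032193,  0.0051331 ]), 'gripper_force': 0.0, 'width': 85.29258440693272}
```

```bash
python3 - <<'E'
import cv2
im=cv2.imread('pics/top0.png')[70:370,60:480]
cv2.imwrite('pics/top0b.png',cv2.resize(im,(798,570),interpolation=cv2.INTER_CUBIC))
E
```

```text
(no output)
```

View pics/top0b.png

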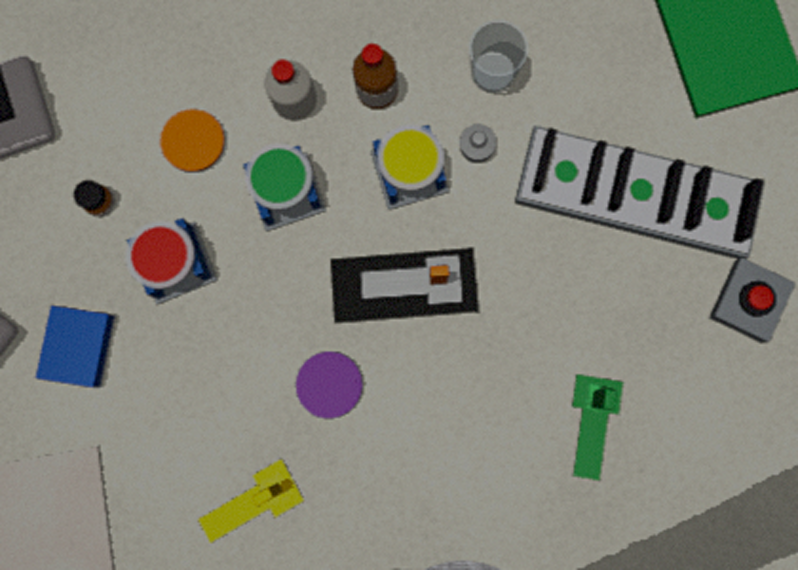

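View pics/side0.png

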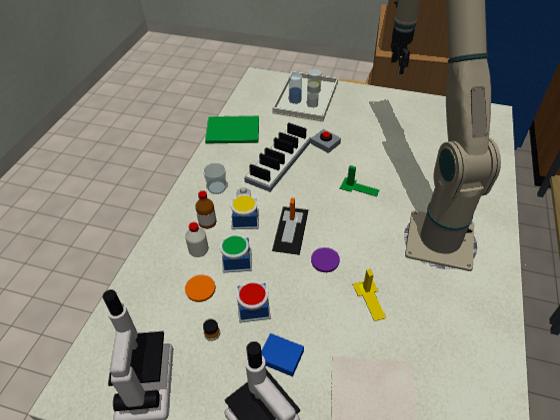

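```bash
cat >> h.py <<'E'
def plane(cam,mask,z):
    c=ctrl.calibration(cam); f=210/np.tan(np.radians(c['vfov']/2)); E=np.array(c['extrinsics'])
    v,u=np.nonzero(mask); D=np.stack([(u-c['cx'])/f,(v-c['cy'])/f,np.ones(len(u))],-1)@E[:3,:3].T
    return E[:3,3][:2]+D[:,:2]*((z-E[2,3])/D[:,2])[:,None]
def rect(p):
    (cx,cy),(w,h),a=cv2.minAreaRect(p.astype(np.float32)); return round(cx,1),round(cy,1),round(w,1),round(h,1),round(a,1)
E
python3 - <<'E'
from h import *
D={c:np.load(c+'0.npz') for c in('top','side')}
for c in D:
    im=D[c]['im'];P=D[c]['P'];hsv=cv2.cvtColor(im,cv2.COLOR_RGB2HSV);H,S,V=[hsv[...,i].astype(int) for i in range(3)]
    near=lambda x,y,r:np.hypot(P[...,0]-x,P[...,1]-y)<r
    print(c)
    for n,x,y,h in(('red',502,405,(0,178)),('yel',640,83,(30,)),('grn',611,256,(65,))):
        hm=np.min([abs(H-k) for k in h],0)<10
        m=near(x,y,55)&hm&(S>110)&(P[...,2]>60)
        p=plane(c,m,76); print(n,m.sum(),rect(p), 'mean',p.mean(0).round(1))
        b=near(x,y,75)&(abs(H-110)<14)&(S>100)&(P[...,2]>3)
        q=P[b]; print('  blue',b.sum(),rect(q[:,:2]), np.percentile(q[:,2],[5,95]).round())
        t=b&(P[...,2]>55); print('  bluetop',t.sum(),rect(plane(c,t,60)) if t.sum()>5 else '')
        np.savez(f'{n}_{c}.npz',q=q)
    m=near(465,110,140)&(V<60)&(P[...,2]<20); print('mat',m.sum(),rect(plane(c,m,3)))
    m=near(482,61,60)&(abs(H-12)<8)&(S>120)&(P[...,2]>30); print('handle',m.sum(),P[m].mean(0).round(1),'top',rect(plane(c,m&(P[...,2]>88),93)))
    m=near(482,81,130)&(S<60)&(V>110)&(P[...,2]<20)&near(465,110,95); print('blade',rect(plane(c,m,7)))
    m=near(468,-381,40)&(np.minimum(H,180-H)<8)&(S>130); print('lamp',rect(plane(c,m&(P[...,2]>40),50)),P[m].mean(0).round(1),P[m][:,2].max())
    m=near(607,-200,220)&(abs(H-62)<10)&(S>120)&(P[...,2]<50)&(P[...,2]>15)
    k,l,st,ce=cv2.connectedComponentsWithStats(m.astype(np.uint8))
    for i in range(1,k):
        if st[i,4]>15: print('spot',st[i,4],rect(plane(c,l==i,30)),plane(c,l==i,30).mean(0).round(1))
    m=near(607,-200,220)&(V<60)&(P[...,2]>60)
    k,l,st,ce=cv2.connectedComponentsWithStats(m.astype(np.uint8))
    for i in range(1,k):
        if st[i,4]>15: 
            p=P[(l==i)&(P[...,2]>72)]
            print('rail',st[i,4],rect(plane(c,(l==i)&(P[...,2]>72),75)))
E
```

```text
top
red 652 (503.4, 408.4, 70.5, 71.0, 47.7) mean [503.1 407.8]
  blue 182 (503.5, 403.6, 80.2, 80.1, 23.1) [19. 62.]
  bluetop 78 (503.2, 402.8, 80.5, 79.4, 23.1)
yel 632 (641.8, 83.2, 72.5, 67.9, 1.2) mean [641.2  83.1]
  blue 102 (639.7, 85.0, 80.0, 78.6, 18.8) [22. 62.]
  bluetop 66 (639.6, 84.9, 79.5, 78.3, 18.2)
grn 613 (612.6, 257.4, 69.9, 69.8, 79.6) mean [612.  257.3]
  blue 101 (607.5, 255.4, 80.5, 78.5, 20.5) [25. 63.]
  bluetop 62 (607.2, 255.3, 78.6, 78.2, 20.8)
mat 1546 (516.5, 92.4, 161.0, 196.7, 5.9)
handle 82 [484.8  41.7  79.5] top (486.3, 40.4, 12.3, 21.8, 1.3)
blade (464.5, 109.7, 185.9, 187.4, 1.3)
lamp (467.7, -380.4, 32.9, 34.1, 24.9) [ 468.1 -381.2   49.6] 56.845965020731
spot 355 (769.4, -326.3, 85.2, 60.4, 20.0) [ 756.6 -323.4]
spot 91 (638.9, -129.6, 25.8, 26.6, 46.4) [ 638.6 -130. ]
spot 98 (615.7, -231.5, 25.8, 26.8, 89.3) [ 615.  -231.9]
spot 99 (591.5, -333.9, 25.7, 26.7, 88.6) [ 591.1 -334.2]
rail 137 (644.6, -95.9, 10.3, 78.0, 77.1)
rail 148 (629.9, -161.9, 10.3, 78.4, 76.8)
rail 144 (621.1, -197.5, 10.4, 77.7, 76.3)
rail 155 (605.9, -264.2, 10.2, 78.
[... 334 characters left out ...]
.3, 96.5, 78.2, 70.5, 19.2) [11. 62.]
  bluetop 51 (630.4, 121.3, 75.1, 16.4, 19.5)
grn 340 (613.9, 256.5, 70.8, 66.4, 15.8) mean [612.8 257.8]
  blue 300 (585.9, 272.8, 107.4, 58.3, 62.2) [11. 63.]
  bluetop 70 (606.8, 261.0, 75.4, 85.8, 19.0)
mat 729 (521.8, 94.8, 172.1, 195.8, 5.9)
handle 87 [486.6  49.6  69.2] top (488.0, 44.5, 13.0, 22.8, 15.3)
blade (464.6, 112.8, 192.3, 187.4, 61.3)
lamp (466.2, -373.2, 31.0, 37.8, 13.0) [ 467.2 -373.4   50.7] 57.76013764461254
spot 124 (756.4, -306.6, 91.5, 55.5, 49.4) [ 758.3 -310.7]
rail 84 (583.5, -363.7, 11.7, 75.6, 72.4)
rail 194 (603.8, -275.7, 54.4, 75.0, 77.6)
rail 198 (626.7, -175.0, 51.9, 76.5, 77.0)
rail 96 (646.7, -92.0, 13.2, 75.3, 77.8)
```

Call:
play_rows([
  [0, 4, -4, 0, -6],
  [0, 8, -9, 0, -12],
  [0, 12, -13, 0, -18],
  [0, 16, -17, 0, -24],
  [0, 20, -21, 0, -30],
  [0, 23, -25, 0, -36],
  [0, 26, -28, 0, -42],
  [0, 28, -30, 0, -48],
  [0, 28, -30, 0, -54],
  [0, 28, -30, 0, -60],
])

```text
clock: 2.5
eef_pos: [395.7, -210.2, 256.8]
tool_rot: [3.14, -0.0, 1.458]
force: [-0.2, -0.7, -0.2]
width: 85.3
gripper_force: 0.0
```

```bash
cat >> h.py <<'E'
def go(x,y,z,yawdeg):
    """shift (cm, tool axes) and spin (deg) from now to the world pose of the TCP"""
    s=ctrl.read_state(); p=s['eef_pos']; yw=s['tool_rot'][2]
    d=np.array([x,y,z])-p; c,n=np.cos(yw),np.sin(yw)
    sp=-(yawdeg-np.degrees(yw)); sp=(sp+180)%360-180
    print('at',p.round(1),np.degrees(s['tool_rot']).round(1),'t',round(s['clock'],1),'w',round(s['width'],1),'F',s['force'].round(1),'q7',s['qpos'][6].round(2))
    print('dx %.2f dy %.2f dz %.2f spin %.1f'%((c*d[0]+n*d[1])/10,(n*d[0]-c*d[1])/10,-d[2]/10,sp))
E
python3 - <<'E'
from h import *
for c in('top','side'):
    im,d=snap(c,c+'1.png');P=cloud(c,d);hsv=cv2.cvtColor(im,cv2.COLOR_RGB2HSV);H,S,V=[hsv[...,i].astype(int) for i in range(3)]
    near=lambda x,y,r:np.hypot(P[...,0]-x,P[...,1]-y)<r
    r=ctrl.trace(c,'mat_center')[0]; m=r['pixels']; print(c,'mat',r['confidence'],rect(plane(c,m,3)))
    for r in ctrl.trace(c,'lifter_grip'):
        m=r['pixels']
        if np.hypot(*(np.median(P[m],0)[:2]-[482,70]))<60:
            b=m&(P[...,2]<20); print('blade',r['confidence'],rect(plane(c,b,7)))
            h=m&(P[...,2]>85); print('top',h.sum(),rect(plane(c,h,93)),plane(c,h,93).mean(0))
            o=near(486,45,60)&(abs(H-12)<8)&(S>120)&(P[...,2]>88); print('or',o.sum(),plane(c,o,93).mean(0))
go(486.5,42.5,200,94)
E
```

```text
top mat 0.72 (478.9, 87.2, 90.4, 199.8, 5.1)
side mat 0.69 (480.3, 89.4, 90.9, 202.1, 4.4)
blade 0.85 (488.0, 46.4, 67.2, 204.7, 7.8)
top 33 (486.1, 91.7, 21.7, 118.7, 6.4) [486.58295759  52.16817753]
or 25 [487.86387109  44.07810561]
at [ 394.2 -213.6  256.3] [180.    0.   82.8] t 2.8 w 85.5 F [-0.  -0.2 -0.1] q7 0.15
dx 26.57 dy 5.94 dz 5.63 spin -11.2
```

Call:
play_rows([
  [0, 5, 1.2, 0, -5],
  [0, 10, 2.4, 0, -11.2],
  [0, 15, 3.6, 0, -11.2],
  [0, 20, 4.8, 0, -11.2],
  [0, 24, 5.7, 2, -11.2],
  [0, 26.6, 6, 4, -11.2],
  [0, 26.6, 6, 5.6, -11.2],
  [0, 26.6, 6, 5.6, -11.2],
])

```text
clock: 3.6
eef_pos: [485.2, 43.9, 198.4]
tool_rot: [-3.137, 0.0, 1.644]
force: [-0.8, 0.2, 0.1]
width: 85.3
gripper_force: 0.0
```

```bash
python3 - <<'E'
from h import *
go(487,42,79,94)
im,d=snap('side'); cv2.imwrite('pics/s2.png',cv2.resize(im[150:300,200:400,::-1],(800,600),interpolation=cv2.INTER_CUBIC))
E
```

```text
at [485.2  43.9 198.4] [-179.7    0.    94.2] t 3.6 w 85.3 F [-0.8  0.2  0.1] q7 -0.34
dx -0.20 dy 0.16 dz 11.94 spin 0.2
```

View pics/s2.png

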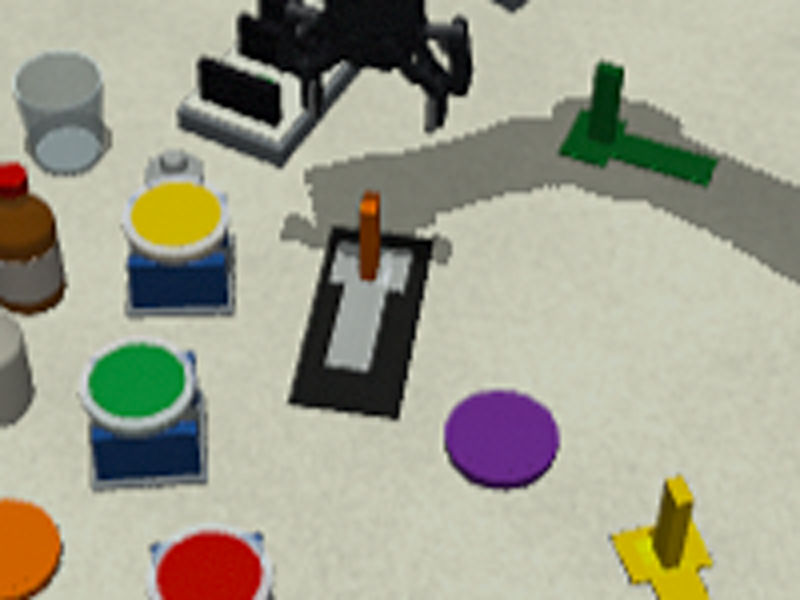

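The lifter is still on its mat (blade around (360,310), handle at (370,235)) and the open gripper is above it, one finger on each side of the handle. Descending to grasp.

Call:
play_rows([
  [0, 0, 0, 3, 0],
  [0, -0.1, 0.1, 6, 0],
  [0, -0.1, 0.1, 9, 0],
  [0, -0.1, 0.1, 11, 0],
  [0, -0.1, 0.1, 11.9, 0],
  [0, -0.1, 0.1, 11.9, 0],
  [0, -0.1, 0.1, 11.9, 0],
])

```text
clock: 4.35
eef_pos: [488.5, 42.3, 82.4]
tool_rot: [3.14, 0.0, 1.642]
force: [1.0, -0.5, 0.4]
width: 85.2
gripper_force: 0.0
```

```bash
python3 - <<'E'
from h import *
go(487,42,79,94)
E
```

```text
at [488.5  42.3  82.4] [179.9   0.   94.1] t 4.3 w 85.2 F [ 1.  -0.5  0.4] q7 -0.45
dx -0.02 dy -0.15 dz 0.34 spin 0.1
```

Call:
play_rows([
  [0.3, 0, 0, 0, 0],
  [0.5, 0, 0, 0, 0],
  [0.7, 0, 0, 0, 0],
  [0.9, 0, 0, 0, 0],
  [1, 0, 0, 0, 0],
  [1, 0, 0, 0, 0],
  [1, 0, 0, 0, 0],
  [1, 0, 0, 0, 0],
  [1, 0, 0, 0, 0],
  [1, 0, 0, 0, 0],
])

```text
clock: 5.35
eef_pos: [487.7, 42.7, 81.5]
tool_rot: [3.141, 0.0, 1.644]
force: [-0.7, 0.0, 4.6]
width: 13.1
gripper_force: 58.9
```

Call:
play_rows([
  [1, 0, 0, -1, 0],
  [1, 0, 0, -2, 0],
  [1, 0, 0, -4, 0],
  [1, 0, 0, -6, 0],
  [1, 0, 0, -8, 0],
  [1, 0, 0, -10, 0],
  [1, 0, 0, -12, 0],
  [1, 0, 0, -12, 0],
  [1, 0, 0, -12, 0],
])

```text
clock: 6.25
eef_pos: [487.5, 42.5, 201.6]
tool_rot: [3.141, 0.0, 1.643]
force: [-0.9, -0.3, -2.8]
width: 13.2
gripper_force: 58.6
```

```bash
python3 - <<'E'
from h import *
go(487,42,199,94)
s=ctrl.read_state(); p=s['eef_pos']
for c in('top','side'):
    im,d=snap(c,c+'3.png');P=cloud(c,d);hsv=cv2.cvtColor(im,cv2.COLOR_RGB2HSV);H,S,V=[hsv[...,i].astype(int) for i in range(3)]
    for r in ctrl.trace(c,'lifter_grip'):
        m=r['pixels'];q=P[m&(P[...,2]>100)]
        if len(q)>30: 
            A=np.c_[q[:,0]-p[0],q[:,1]-p[1]]
            tipm=(A[:,1]>25); qq=q[tipm]
            print(c,r['confidence'],len(q),rect(q[tipm][:,:2]),qq.max(0).round(1))
            X=np.c_[qq[:,:2]-p[:2],np.ones(len(qq))]; k=np.linalg.lstsq(X,qq[:,2],rcond=None)[0]; print('z plane',k, 'median',np.median(qq,0).round(1))
im=cv2.imread('pics/side3.png')[120:270,200:400]; cv2.imwrite('pics/s3.png',cv2.resize(im,(800,600),interpolation=cv2.INTER_CUBIC))
E
```

```text
at [487.5  42.5 201.6] [180.    0.   94.1] t 6.2 w 13.2 F [-0.9 -0.3 -2.8] q7 -0.35
dx -0.04 dy -0.06 dz 0.26 spin 0.1
top 0.97 493 (482.2, 105.5, 35.1, 75.1, 4.3) [501.1 144.  133.4]
z plane [-7.25587436e-03  3.56988680e-03  1.25917390e+02] median [481.5 107.7 126.2]
top 0.25 237 (754.5, 133.3, 32.7, 41.3, 11.0) [771.3 154.3 144.7]
z plane [   0.81419039    0.10923958 -103.54739754] median [752.3 132.4 124.6]
side 0.81 496 (358.1, 590.8, 45.5, 1083.5, 14.4) [ 503.  1110.  1226.7]
z plane [-1.00079226  0.79156812 70.92361866] median [482.2 109.9 128.2]
```

View pics/s3.png

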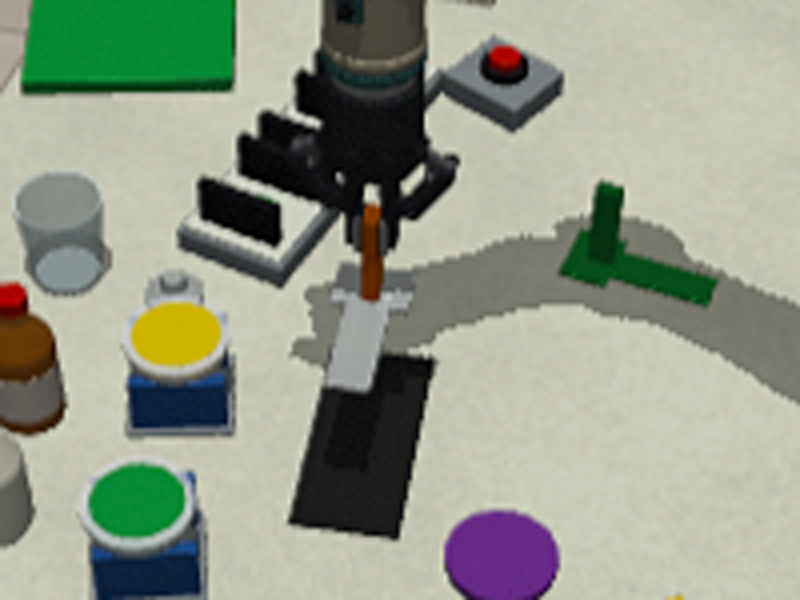

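Call:
play_rows([
  [1, 0, 0, 0, 5],
  [1, 0, 0, 0, 12],
  [1, 0, 0, 0, 20],
  [1, 0, 0, 0, 28],
  [1, 0, 0, 0, 36],
  [1, 0, 0, 0, 44],
  [1, 0, 0, 0, 52],
  [1, 0, 0, 0, 60],
  [1, 0, 0, 0, 68],
  [1, 0, 0, 0, 75.6],
])

```text
clock: 7.45
eef_pos: [487.1, 42.8, 200.5]
tool_rot: [-3.141, 0.002, 0.319]
force: [0.2, -0.4, -2.0]
width: 13.4
gripper_force: 58.6
```

Call:
play_rows([
  [1, 0, 0, 0, 0],
  [1, 0, 0, 0, 0],
  [1, 0, 0, 0, 0],
])

```text
clock: 7.75
eef_pos: [487.4, 42.8, 201.0]
tool_rot: [-3.141, 0.001, 0.326]
force: [-0.1, 0.1, -1.8]
width: 13.4
gripper_force: 58.4
```

```bash
python3 - <<'E'
from h import *
go(487,32.3,122,18.5)
E
```

```text
at [487.4  42.8 201. ] [-180.     0.    18.7] t 7.8 w 13.4 F [-0.1  0.1 -1.8] q7 -1.36
dx -0.38 dy 0.98 dz 7.90 spin 0.2
```

Call:
play_rows([
  [1, -0.2, 0.5, 1.5, 0],
  [1, -0.4, 1, 3, 0],
  [1, -0.4, 1, 4.5, 0],
  [1, -0.4, 1, 6, 0],
  [1, -0.4, 1, 7.2, 0],
  [1, -0.4, 1, 7.9, 0],
  [1, -0.4, 1, 7.9, 0],
  [1, -0.4, 1, 7.9, 0],
])

```text
clock: 8.55
eef_pos: [487.2, 32.0, 122.5]
tool_rot: [3.142, -0.0, 0.324]
force: [-0.0, -0.7, -2.4]
width: 13.2
gripper_force: 58.5
```

```bash
cat >> h.py <<'E'
def blade(cam,fn=None):
    """blade (36 mm part) ahead of the handle from depth, in tool axes"""
    s=ctrl.read_state(); p=s['eef_pos']; yw=s['tool_rot'][2]; c,n=np.cos(yw),np.sin(yw)
    im,d=snap(cam,fn); P=cloud(cam,d); S=cv2.cvtColor(im,cv2.COLOR_RGB2HSV)[...,1]
    a=(P[...,0]-p[0])*c+(P[...,1]-p[1])*n; l=-(P[...,0]-p[0])*n+(P[...,1]-p[1])*c
    m=(a>22)&(a<112)&(abs(l)<30)&(abs(P[...,2]-(p[2]-74.5))<7)&(S<50)
    print(cam,'blade n',m.sum(),'ahead',np.percentile(a[m],[1,99]).round(1),'left',np.percentile(l[m],[1,50,99]).round(1),'z',np.median(P[m][:,2]).round(1),'slopes',np.polyfit(a[m],l[m],1)[0].round(3),np.polyfit(a[m],P[m][:,2],1)[0].round(3))
E
python3 - <<'E'
from h import *
go(572.3,60.9,122,18.5)
blade('top'); blade('side','s4.png')
im=cv2.imread('pics/s4.png')[150:300,180:380]; cv2.imwrite('pics/s4.png',cv2.resize(im,(800,600),interpolation=cv2.INTER_CUBIC))
E
```

```text
at [487.2  32.  122.5] [180.   -0.   18.6] t 8.6 w 13.2 F [-0.  -0.7 -2.4] q7 -1.34
dx 8.99 dy -0.03 dz 0.05 spin 0.1Traceback (most recent call last):
  File "<stdin>", line 3, in <module>
  File "h.py", line 31, in blade
    print(cam,'blade n',m.sum(),'ahead',np.percentile(a[m],[1,99]).round(1),'left',np.percentile(l[m],[1,50,99]).round(1),'z',np.median(P[m][:,2]).round(1),'slopes',np.polyfit(a[m],l[m],1)[0].round(3),np.polyfit(a[m],P[m][:,2],1)[0].round(3))
                                        ~~~~~~~~~~~~~^^^^^^^^^^^^^
    return _quantile_unchecked(
        a, q, axis, out, overwrite_input, method, keepdims, weights)
    return _ureduce(a,
                    func=_quantile_ureduce_func,
    ...<5 lines>...
                    overwrite_input=overwrite_input,
                    method=method)
    r = func(a, **kwargs)
    result = _quantile(arr,
                       quantiles=q,
    ...<2 lines>...
                       out=out,
                       weights=wgt)
    slices_having_nans = np.isnan(arr[-1, ...])
                                  ~~~^^^^^^^^^
IndexError: index -1 is out of bounds for axis 0 with size 0
```

```bash
sed -i "s/    print(cam,'blade n'/    if m.sum()<20: print(cam,'hidden'); return\n&/" h.py
python3 - <<'E'
from h import *
blade('side','s4.png')
im=cv2.imread('pics/s4.png')[150:300,180:380]; cv2.imwrite('pics/s4.png',cv2.resize(im,(800,600),interpolation=cv2.INTER_CUBIC))
E
```

```text
side blade n 207 ahead [ 23.5 103.7] left [-19.6   1.8  21. ] z 49.7 slopes 0.014 0.004
```

View pics/s4.png

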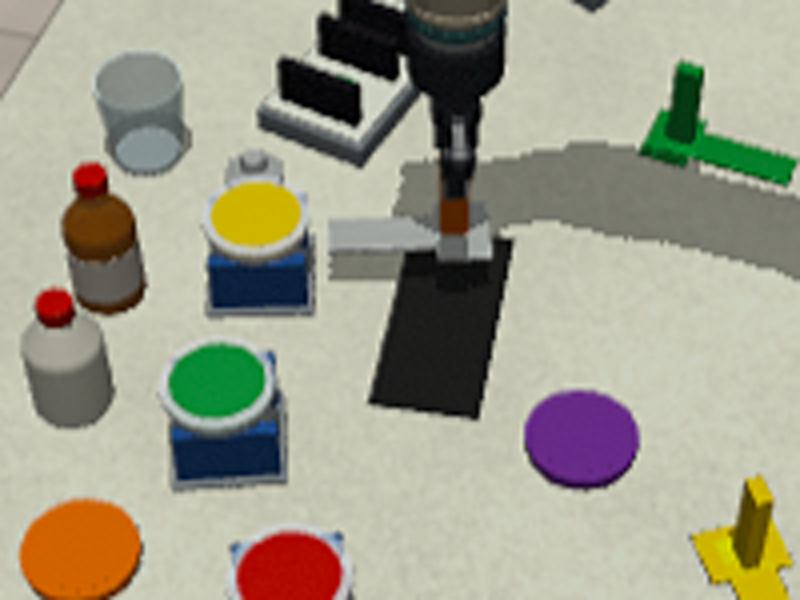

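The blade tip (330,235 in the crop) points at the yellow stand, level and in line with its gap. Inserting, then a slow lift.

Call:
play_rows([
  [1, 0.5, 0, 0, 0],
  [1, 1.5, 0, 0, 0],
  [1, 2.7, 0, 0, 0],
  [1, 3.9, 0, 0, 0],
  [1, 5.1, 0, 0, 0],
  [1, 6.3, 0, 0, 0],
  [1, 7.5, 0, 0, 0],
  [1, 8.4, 0, 0, 0],
  [1, 9, 0, 0, 0],
  [1, 9, 0, 0, 0],
])

```text
clock: 9.65
eef_pos: [573.3, 61.1, 122.4]
tool_rot: [3.142, -0.001, 0.324]
force: [-0.0, -0.0, -1.6]
width: 13.4
gripper_force: 58.5
```

Call:
play_rows([
  [1, 0, 0, -0.3, 0],
  [1, 0, 0, -0.7, 0],
  [1, 0, 0, -0.9, 0],
  [1, 0, 0, -1, 0],
  [1, 0, 0, -1.1, 0],
  [1, 0, 0, -1.2, 0],
  [1, 0, 0, -1.3, 0],
  [1, 0, 0, -1.4, 0],
  [1, 0, 0, -1.5, 0],
  [1, 0, 0, -1.7, 0],
])

```text
clock: 10.65
eef_pos: [572.1, 60.6, 139.2]
tool_rot: [-3.141, 0.001, 0.324]
force: [0.9, -1.5, -1.9]
width: 13.2
gripper_force: 58.5
```

```bash
python3 - <<'E'
from h import *
go(572.3,60.9,200,18.5)
im,d=snap('side','s5.png')
im=cv2.imread('pics/s5.png')[150:300,180:380]; cv2.imwrite('pics/s5.png',cv2.resize(im,(800,600),interpolation=cv2.INTER_CUBIC))
E
```

```text
at [572.1  60.6 139.2] [-180.     0.    18.6] t 10.7 w 13.2 F [ 0.9 -1.5 -1.9] q7 -1.37
dx 0.03 dy -0.02 dz -6.08 spin 0.1
```

View pics/s5.png

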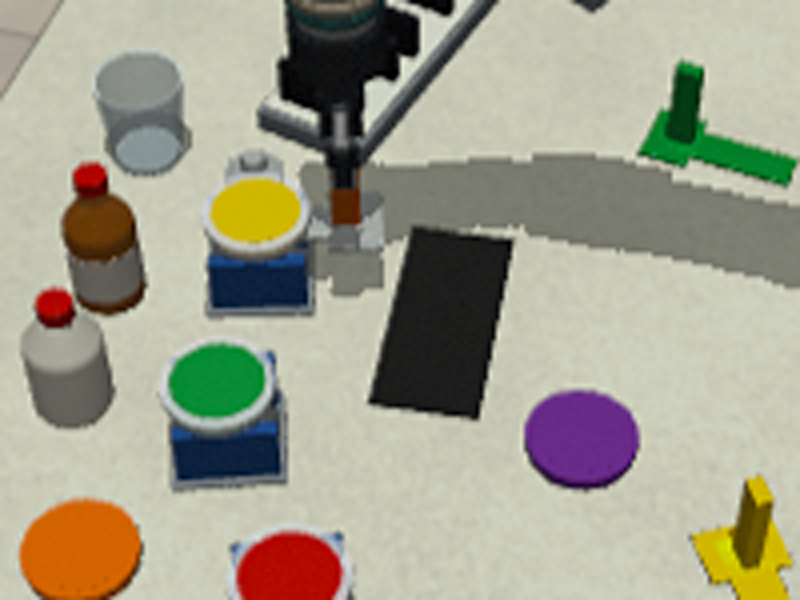

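Call:
play_rows([
  [1, 0, 0, -0.3, 0],
  [1, 0, 0, -0.8, 0],
  [1, 0, 0, -1.5, 0],
  [1, 0, 0, -2.3, 0],
  [1, 0, 0, -3.1, 0],
  [1, 0, 0, -3.9, 0],
  [1, 0, 0, -4.7, 0],
  [1, 0, 0, -5.4, 0],
  [1, 0, 0, -5.9, 0],
  [1, 0, 0, -6.1, 0],
])

```text
clock: 11.7
eef_pos: [572.6, 60.6, 201.0]
tool_rot: [3.141, -0.001, 0.324]
force: [0.8, -0.0, -3.2]
width: 13.0
gripper_force: 58.4
```

```bash
cat >> h.py <<'E'
def dish(cam,col,z=None):
    """carried dish centre ahead/left of the TCP, from its coloured top"""
    s=ctrl.read_state(); p=s['eef_pos']; yw=s['tool_rot'][2]; c,n=np.cos(yw),np.sin(yw)
    im,d=snap(cam); P=cloud(cam,d); h=cv2.cvtColor(im,cv2.COLOR_RGB2HSV).astype(int)
    k={'red':0,'yel':30,'grn':65}[col]; dh=abs((h[...,0]-k+90)%180-90)
    a=(P[...,0]-p[0])*c+(P[...,1]-p[1])*n; l=-(P[...,0]-p[0])*n+(P[...,1]-p[1])*c
    zt=p[2]-74.5+16 if z is None else z
    m=(dh<10)&(h[...,1]>110)&(np.hypot(a-75,l)<75)&(abs(P[...,2]-zt)<12)
    if m.sum()<20: print(cam,'hidden'); return
    q=plane(cam,m,zt)
    (x,y),r=cv2.minEnclosingCircle(q.astype(np.float32)); x-=p[0];y-=p[1]
    X=np.c_[P[m][:,:2],np.ones(m.sum())]
    print(cam,col,m.sum(),'ahead %.1f left %.1f r %.1f'%(x*c+y*n,-x*n+y*c,r),'world',round(x+p[0],1),round(y+p[1],1),'z',np.median(P[m][:,2]).round(1),'tilt',np.linalg.lstsq(X,P[m][:,2],rcond=None)[0][:2].round(3))
E
python3 - <<'E'
from h import *
dish('top','yel');dish('side','yel')
go(519.2,-315.1,200,-13)
E
```

```text
top hidden
side yel 291 ahead 74.5 left -1.2 r 36.9 world 643.6 83.2 z 144.8 tilt [-0.01   0.018]
at [572.4  60.6 200.6] [180.   -0.   18.6] t 11.8 w 13.4 F [-0.1 -0.1 -2.8] q7 -1.37
dx -17.00 dy 33.92 dz 0.06 spin 31.6
```

Call:
play_rows([
  [1, -0.3, 0.6, 0, 0.5],
  [1, -0.8, 1.7, 0, 1.5],
  [1, -1.6, 3.3, 0, 3],
  [1, -2.5, 5.1, 0, 4.7],
  [1, -3.5, 7, 0, 6.5],
  [1, -4.5, 8.9, 0, 8.3],
  [1, -5.5, 10.9, 0, 10.1],
  [1, -6.5, 12.9, 0, 12],
  [1, -7.5, 14.9, 0, 13.9],
  [1, -8.5, 16.9, 0, 15.8],
])

```text
clock: 12.8
eef_pos: [544.4, -129.6, 200.2]
tool_rot: [3.141, 0.001, 0.044]
force: [0.8, -0.6, -2.8]
width: 13.2
gripper_force: 58.5
```

Call:
play_rows([
  [1, -0.79, 2.05, 0, 1.9],
  [1, -1.57, 4.1, 0, 3.8],
  [1, -2.36, 6.15, 0, 5.7],
  [1, -3.07, 8, 0, 7.4],
  [1, -3.7, 9.8, 0, 9.1],
  [1, -4.3, 11.5, 0, 10.7],
  [1, -4.8, 13, 0, 12.2],
  [1, -5.2, 14.2, 0, 13.5],
  [1, -5.5, 15, 0, 14.5],
  [1, -5.6, 15.4, 0, 15.2],
])

```text
clock: 13.8
eef_pos: [496.7, -284.0, 200.3]
tool_rot: [3.142, 0.0, -0.219]
force: [0.6, 0.3, -2.8]
width: 13.4
gripper_force: 58.4
```

Call:
play_rows([
  [1, 0, 0, 0, 0.4],
  [1, 0, 0, 0, 0.4],
])

```text
clock: 14.0
eef_pos: [497.4, -282.3, 200.3]
tool_rot: [-3.141, 0.0, -0.223]
force: [-0.0, 0.0, -1.8]
width: 13.7
gripper_force: 58.4
```

```bash
python3 - <<'E'
from h import *
dish('top','yel');dish('side','yel')
go(518.9,-314,200,-13)
E
```

```text
top yel 552 ahead 73.0 left -0.2 r 36.4 world 568.6 -298.6 z 141.2 tilt [-0.006  0.001]
side yel 183 ahead 74.3 left -0.5 r 36.0 world 569.8 -299.0 z 143.9 tilt [-0.02   0.053]
at [ 497.4 -282.2  200.3] [-180.     0.   -12.7] t 14.1 w 13.2 F [ 0.6  0.2 -2.3] q7 -1.2
dx 2.79 dy 2.63 dz 0.03 spin 0.3
```

Call:
play_rows([
  [1, 0.4, 0.4, 0, 0.3],
  [1, 1.2, 1.1, 0, 0.3],
  [1, 2, 1.9, 0.3, 0.3],
  [1, 2.6, 2.5, 0.9, 0.3],
  [1, 2.8, 2.7, 1.6, 0.3],
  [1, 2.8, 2.7, 2.4, 0.3],
  [1, 2.8, 2.7, 3.1, 0.3],
  [1, 2.8, 2.7, 3.7, 0.3],
  [1, 2.8, 2.7, 4, 0.3],
  [1, 2.8, 2.7, 4.1, 0.3],
])

```text
clock: 15.1
eef_pos: [518.1, -315.4, 158.9]
tool_rot: [-3.141, 0.001, -0.229]
force: [0.2, -0.4, -1.7]
width: 13.4
gripper_force: 58.4
```

```bash
python3 - <<'E'
from h import *
dish('top','yel');dish('side','yel')
go(518.9,-315,138,-13)
im,d=snap('top'); cv2.imwrite('pics/t6.png',cv2.resize(im[120:270,320:520,::-1],(800,600),interpolation=cv2.INTER_CUBIC))
E
```

```text
top yel 502 ahead 72.9 left -0.3 r 36.3 world 589.1 -332.3 z 99.8 tilt [-0.008  0.012]
side yel 172 ahead 73.7 left 1.0 r 36.7 world 590.2 -331.3 z 101.9 tilt [-0.011  0.019]
at [ 518.4 -315.7  159.4] [-180.    -0.   -13.1] t 15.2 w 13.5 F [ 0.3 -0.4 -3.2] q7 -1.16
dx 0.04 dy -0.08 dz 2.14 spin -0.1
```

View pics/t6.png

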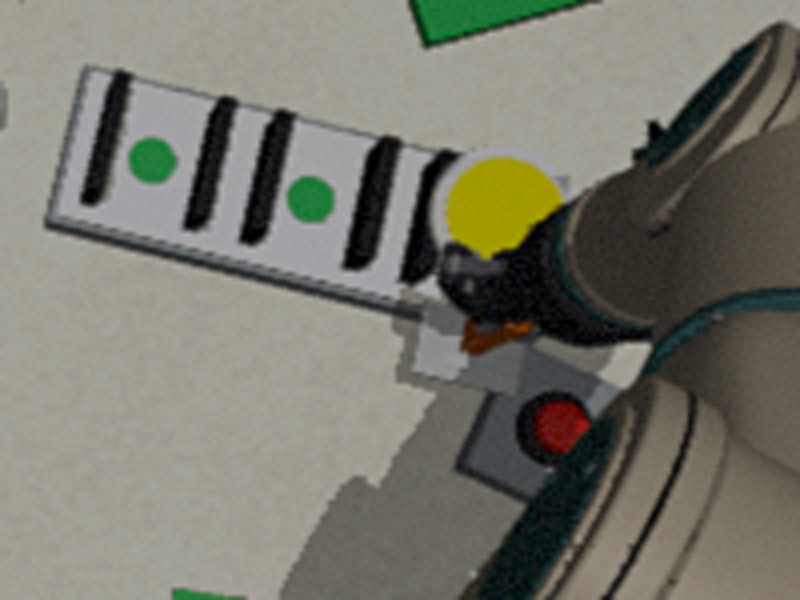

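The yellow dish is centred over bay 2, at about (505,205) in the crop. Lowering slowly.

Call:
play_rows([
  [1, 0, 0, 0.3, 0],
  [1, 0, 0, 0.6, 0],
  [1, 0, 0, 0.8, 0],
  [1, 0, 0, 0.9, 0],
  [1, 0, 0, 1, 0],
  [1, 0, 0, 1.1, 0],
  [1, 0, 0, 1.2, 0],
  [1, 0, 0, 1.3, 0],
  [1, 0, 0, 1.7, 0],
  [1, 0, 0, 2.1, 0],
])

```text
clock: 16.25
eef_pos: [518.4, -315.8, 138.1]
tool_rot: [3.142, -0.0, -0.229]
force: [0.5, 0.2, -2.5]
width: 13.2
gripper_force: 58.4
```

Call:
play_rows([
  [1, 0, 0, 0, 0],
  [1, -0.5, 0, 0, 0],
  [1, -1.5, 0, 0, 0],
  [1, -3, 0, 0, 0],
  [1, -4.5, 0, 0, 0],
  [1, -6, 0, 0, 0],
  [1, -7.5, 0, 0, 0],
  [1, -9, 0, 0, 0],
  [1, -10, 0, 0, 0],
  [1, -10, 0, 0, 0],
])

```text
clock: 17.25
eef_pos: [419.0, -292.7, 138.5]
tool_rot: [-3.141, 0.002, -0.231]
force: [-0.4, -0.7, -2.4]
width: 13.2
gripper_force: 58.5
```

```bash
python3 - <<'E'
from h import *
s=ctrl.read_state()
for c in('top','side'):
    im,d=snap(c);P=cloud(c,d);h=cv2.cvtColor(im,cv2.COLOR_RGB2HSV).astype(int)
    m=(abs(h[...,0]-30)<10)&(h[...,1]>110)&(np.hypot(P[...,0]-590,P[...,1]+332)<70)
    if m.sum()>20: print(c,m.sum(),rect(plane(c,m,91)),np.median(P[m][:,2]))
# green pre-insert / final
C=np.array([610.5,257.0]);u=np.array([np.cos(np.radians(20.5)),np.sin(np.radians(20.5))])
print(C-163*u,C-73*u)
go(*(C-163*u),200,20.5)
E
```

```text
top 678 (589.2, -333.0, 71.2, 71.9, 61.8) 90.75256426680369
side 177 (590.2, -333.5, 67.7, 71.7, 66.8) 92.7867815271768
[457.82243315 199.91619685] [542.12293018 231.43486117]
at [ 421.5 -293.3  138.6] [ 1.80e+02 -1.00e-01 -1.31e+01] t 17.4 w 13.0 F [ 0.7 -0.8 -2.2] q7 -1.1
dx -7.67 dy -48.85 dz -6.14 spin -33.6
```

Call:
play_rows([
  [1, 0, 0, -2, 0],
  [1, 0, 0, -4, 0],
  [1, -0.3, -2, -6.1, -1.5],
  [1, -0.9, -6, -6.1, -4],
  [1, -1.6, -10, -6.1, -7],
  [1, -2.2, -14, -6.1, -10],
  [1, -2.8, -18, -6.1, -13],
  [1, -3.5, -22, -6.1, -16],
  [1, -4.1, -26, -6.1, -19],
  [1, -4.7, -30, -6.1, -22],
])

```text
clock: 18.35
eef_pos: [444.4, 11.9, 199.6]
tool_rot: [3.142, -0.002, 0.157]
force: [0.7, -0.6, -1.7]
width: 13.2
gripper_force: 58.6
```

```bash
python3 - <<'E'
from h import *
go(459.3,200.4,200,20.5)
E
```

```text
at [444.4  11.9 199.6] [ 1.8e+02 -1.0e-01  9.0e+00] t 18.4 w 13.2 F [ 0.7 -0.6 -1.7] q7 -1.44
dx 4.42 dy -18.39 dz -0.04 spin -11.5
```

Call:
play_rows([
  [1, 0.9, -3.8, 0, -2.5],
  [1, 1.8, -7.5, 0, -5],
  [1, 2.7, -11.2, 0, -7.5],
  [1, 3.5, -14.5, 0, -10],
  [1, 4.1, -17, 0, -11.5],
  [1, 4.4, -18.3, 0, -11.5],
  [1, 4.4, -18.3, 0, -11.5],
  [1, 4.4, -18.3, 0, -11.5],
])

```text
clock: 19.15
eef_pos: [458.7, 196.0, 199.2]
tool_rot: [3.14, 0.001, 0.354]
force: [0.4, -1.1, -2.9]
width: 13.4
gripper_force: 58.7
```

```bash
python3 - <<'E'
from h import *
go(459.3,200.4,122,20.5)
blade('top');blade('side')
E
```

```text
at [458.7 196.  199.2] [1.799e+02 1.000e-01 2.030e+01] t 19.1 w 13.4 F [ 0.4 -1.1 -2.9] q7 -1.65
dx 0.21 dy -0.39 dz 7.72 spin -0.2
top hidden
side blade n 277 ahead [ 22.4 104.6] left [-19.3   0.9  19.4] z 126.1 slopes -0.022 -0.004
```

Call:
play_rows([
  [1, 0.1, -0.2, 1.5, -0.2],
  [1, 0.2, -0.4, 3, -0.2],
  [1, 0.2, -0.4, 4.5, -0.2],
  [1, 0.2, -0.4, 6, -0.2],
  [1, 0.2, -0.4, 7.2, -0.2],
  [1, 0.2, -0.4, 7.7, -0.2],
  [1, 0.2, -0.4, 7.7, -0.2],
  [1, 0.2, -0.4, 7.7, -0.2],
])

```text
clock: 20.05
eef_pos: [459.5, 201.7, 122.7]
tool_rot: [3.142, -0.001, 0.358]
force: [0.6, 0.1, -2.4]
width: 13.7
gripper_force: 58.7
```

```bash
python3 - <<'E'
from h import *
go(543.6,231.9,122,20.5)
blade('side')
E
```

```text
at [459.5 201.7 122.7] [180.   -0.   20.5] t 20.1 w 13.7 F [ 0.6  0.1 -2.4] q7 -1.65
dx 8.93 dy 0.12 dz 0.07 spin 0.0
side blade n 258 ahead [ 22.8 103.3] left [-19.5   1.5  19.4] z 49.5 slopes 0.016 -0.005
```

Call:
play_rows([
  [1, 0.5, 0, 0, 0],
  [1, 1.5, 0.1, 0, 0],
  [1, 2.7, 0.1, 0, 0],
  [1, 3.9, 0.1, 0, 0],
  [1, 5.1, 0.1, 0, 0],
  [1, 6.3, 0.1, 0, 0],
  [1, 7.5, 0.1, 0, 0],
  [1, 8.4, 0.1, 0, 0],
  [1, 8.9, 0.1, 0, 0],
  [1, 8.9, 0.1, 0, 0],
])

```text
clock: 21.1
eef_pos: [543.5, 232.4, 122.3]
tool_rot: [-3.142, -0.001, 0.359]
force: [-0.5, -0.0, -1.5]
width: 13.5
gripper_force: 58.7
```

Call:
play_rows([
  [1, 0, 0, -0.3, 0],
  [1, 0, 0, -0.7, 0],
  [1, 0, 0, -0.9, 0],
  [1, 0, 0, -1, 0],
  [1, 0, 0, -1.1, 0],
  [1, 0, 0, -1.2, 0],
  [1, 0, 0, -1.3, 0],
  [1, 0, 0, -1.4, 0],
  [1, 0, 0, -1.5, 0],
  [1, 0, 0, -1.7, 0],
])

```text
clock: 22.1
eef_pos: [542.6, 232.1, 139.2]
tool_rot: [3.142, 0.001, 0.359]
force: [0.6, -0.3, -2.5]
width: 13.6
gripper_force: 58.7
```

```bash
python3 - <<'E'
from h import *
dish('top','grn');dish('side','grn')
go(543.6,231.9,200,20.5)
E
```

```text
top grn 28 ahead 72.6 left -31.9 r 16.0 world 621.8 227.7 z 80.4 tilt [ 0.017 -0.423]
side grn 343 ahead 75.0 left -0.3 r 36.3 world 613.2 258.3 z 82.9 tilt [0.001 0.005]
at [543.  232.2 139.6] [180.   -0.   20.6] t 22.2 w 13.7 F [-0.   0.2 -3.3] q7 -1.64
dx 0.05 dy 0.05 dz -6.04 spin 0.1
```

Call:
play_rows([
  [1, 0, 0, -0.3, 0],
  [1, 0, 0, -0.8, 0],
  [1, 0, 0, -1.5, 0],
  [1, 0, 0, -2.3, 0],
  [1, 0, 0, -3.1, 0],
  [1, 0, 0, -3.9, 0],
  [1, 0, 0, -4.7, 0],
  [1, 0, 0, -5.4, 0],
  [1, 0, 0, -5.9, 0],
  [1, 0, 0, -6.1, 0],
])

```text
clock: 23.2
eef_pos: [543.1, 232.3, 201.0]
tool_rot: [-3.142, -0.001, 0.359]
force: [0.2, -0.4, -2.1]
width: 13.5
gripper_force: 58.7
```

Call:
play_rows([
  [1, -0.2, 0.6, 0, 0.5],
  [1, -0.6, 1.7, 0, 1.5],
  [1, -1.2, 3.3, 0, 3],
  [1, -2, 5.3, 0, 4.6],
  [1, -2.8, 7.4, 0, 6.2],
  [1, -3.6, 9.5, 0, 7.8],
  [1, -4.4, 11.7, 0, 9.4],
  [1, -5.2, 13.9, 0, 11.1],
  [1, -6.1, 16.1, 0, 12.8],
  [1, -6.9, 18.3, 0, 14.5],
])

```text
clock: 24.2
eef_pos: [541.6, 33.5, 200.1]
tool_rot: [3.141, 0.001, 0.101]
force: [0.7, -0.2, -3.1]
width: 13.2
gripper_force: 58.7
```

```bash
python3 - <<'E'
from h import *
go(542.1,-213.9,200,-13)
E
```

```text
at [541.6  33.5 200.1] [1.799e+02 1.000e-01 5.800e+00] t 24.2 w 13.2 F [ 0.7 -0.2 -3.1] q7 -1.52
dx -2.46 dy 24.62 dz 0.01 spin 18.8
```

Call:
play_rows([
  [1, -0.2, 2.1, 0, 1.6],
  [1, -0.4, 4.3, 0, 3.2],
  [1, -0.7, 6.5, 0, 4.9],
  [1, -0.9, 8.7, 0, 6.6],
  [1, -1.1, 10.9, 0, 8.3],
  [1, -1.3, 13.1, 0, 10],
  [1, -1.5, 15.3, 0, 11.7],
  [1, -1.7, 17.4, 0, 13.4],
  [1, -1.9, 19.3, 0, 14.9],
  [1, -2.1, 20.9, 0, 16.2],
])

```text
clock: 25.2
eef_pos: [542.7, -176.0, 200.2]
tool_rot: [3.141, 0.001, -0.181]
force: [0.2, 0.6, -2.1]
width: 13.2
gripper_force: 58.7
```

Call:
play_rows([
  [1, 0, 1.2, 0, 1],
  [1, 0, 2, 0, 1.8],
  [1, 0, 2.5, 0, 2.3],
  [1, 0, 2.7, 0, 2.5],
  [1, 0, 2.7, 0, 2.5],
])

```text
clock: 25.7
eef_pos: [539.0, -199.6, 200.3]
tool_rot: [-3.141, 0.0, -0.22]
force: [0.3, -0.3, -2.7]
width: 13.5
gripper_force: 58.6
```

```bash
python3 - <<'E'
from h import *
dish('top','grn');dish('side','grn')
go(542.1,-213.9,159,-13)
E
```

```text
top grn 348 ahead 76.0 left 1.9 r 35.3 world 613.6 -214.3 z 141.1 tilt [-0.016 -0.005]
side grn 188 ahead 75.3 left -0.8 r 35.8 world 612.3 -216.5 z 143.8 tilt [-0.014  0.03 ]
at [ 539.1 -199.1  200.3] [-180.     0.   -12.6] t 25.8 w 13.5 F [ 0.1  0.3 -2.6] q7 -1.36
dx 0.61 dy 1.38 dz 4.13 spin 0.4
```

Call:
play_rows([
  [1, 0.2, 0.4, 0, 0.2],
  [1, 0.4, 0.9, 0.2, 0.4],
  [1, 0.5, 1.3, 0.6, 0.4],
  [1, 0.5, 1.4, 1.2, 0.4],
  [1, 0.5, 1.4, 1.9, 0.4],
  [1, 0.5, 1.4, 2.6, 0.4],
  [1, 0.5, 1.4, 3.3, 0.4],
  [1, 0.5, 1.4, 3.8, 0.4],
  [1, 0.5, 1.4, 4.1, 0.4],
  [1, 0.5, 1.4, 4.1, 0.4],
])

```text
clock: 26.8
eef_pos: [540.5, -214.6, 158.8]
tool_rot: [-3.141, 0.001, -0.227]
force: [-0.1, -0.6, -3.4]
width: 13.6
gripper_force: 58.7
```

```bash
python3 - <<'E'
from h import *
dish('top','grn');dish('side','grn')
go(541.3,-213.7,138,-13)
E
```

```text
top grn 343 ahead 74.3 left 1.7 r 35.6 world 613.3 -229.7 z 99.5 tilt [-0.019  0.   ]
side grn 184 ahead 75.0 left -0.3 r 35.7 world 613.7 -231.9 z 102.8 tilt [-0.005  0.037]
at [ 540.9 -214.8  159.4] [180.  -0. -13.] t 26.9 w 13.5 F [-0.9  0.8 -2.6] q7 -1.33
dx 0.02 dy -0.12 dz 2.14 spin -0.0
```

Call:
play_rows([
  [1, 0, 0, 0.3, 0],
  [1, 0, 0, 0.6, 0],
  [1, 0, 0, 0.8, 0],
  [1, 0, 0, 0.9, 0],
  [1, 0, 0, 1, 0],
  [1, 0, 0, 1.1, 0],
  [1, 0, 0, 1.2, 0],
  [1, 0, 0, 1.3, 0],
  [1, 0, 0, 1.7, 0],
  [1, 0, 0, 2.1, 0],
])

```text
clock: 27.9
eef_pos: [540.8, -214.8, 138.1]
tool_rot: [3.142, -0.0, -0.227]
force: [0.3, 0.6, -2.3]
width: 13.6
gripper_force: 58.7
```

Call:
play_rows([
  [1, 0, 0, 0, 0],
  [1, -0.5, 0, 0, 0],
  [1, -1.5, 0, 0, 0],
  [1, -3, 0, 0, 0],
  [1, -4.5, 0, 0, 0],
  [1, -6, 0, 0, 0],
  [1, -7.5, 0, 0, 0],
  [1, -9, 0, 0, 0],
  [1, -10, 0, 0, 0],
  [1, -10, 0, 0, 0],
])

```text
clock: 28.9
eef_pos: [441.3, -191.8, 138.5]
tool_rot: [-3.141, 0.002, -0.228]
force: [0.2, 0.1, -1.8]
width: 13.5
gripper_force: 58.7
```

```bash
python3 - <<'E'
from h import *
for c in('top','side'):
    im,d=snap(c);P=cloud(c,d);h=cv2.cvtColor(im,cv2.COLOR_RGB2HSV).astype(int)
    for k,x,y in((30,590,-332),(65,614,-231)):
        m=(abs(h[...,0]-k)<10)&(h[...,1]>110)&(np.hypot(P[...,0]-x,P[...,1]-y)<50)&(P[...,2]>80)
        if m.sum()>20: print(c,m.sum(),rect(plane(c,m,91)),np.median(P[m][:,2]))
    m=(np.minimum(h[...,0],180-h[...,0])<8)&(h[...,1]>110)&(np.hypot(P[...,0]-503,P[...,1]-408)<60)
    if m.sum()>20: print('red',c,m.sum(),rect(plane(c,m,76)),plane(c,m,76).mean(0))
C=np.array([503.6,408]);u=np.array([np.cos(np.radians(22.8)),np.sin(np.radians(22.8))])
print(C-163*u,C-73*u)
go(*(C-163*u),200,22.8)
E
```

```text
top 550 (595.7, -336.4, 71.0, 57.0, 63.2) 90.63139882319899
top 646 (612.4, -231.7, 68.2, 69.2, 1.2) 90.36390492549458
red top 650 (503.3, 408.4, 70.5, 71.0, 47.7) [503.05333078 407.69665338]
side 176 (590.2, -333.5, 67.7, 71.7, 66.8) 93.32184100758832
side 187 (613.9, -231.8, 66.5, 63.8, 15.7) 93.2693907509979
red side 455 (503.8, 407.9, 73.0, 69.2, 15.8) [504.04662011 408.81931404]
[353.33630629 344.83495941] [436.30398993 379.71136219]
at [ 443.9 -192.4  138.6] [ 1.8e+02 -1.0e-01 -1.3e+01] t 29.0 w 13.2 F [ 0.1 -0.1 -2.5] q7 -1.29
dx -20.95 dy -50.30 dz -6.14 spin -35.8
```

Call:
play_rows([
  [1, 0, 0, -2, 0],
  [1, 0, 0, -4, 0],
  [1, -0.3, -1.5, -6.1, -1],
  [1, -1.1, -5.2, -6.1, -4],
  [1, -2, -9.4, -6.1, -7],
  [1, -2.9, -13.6, -6.1, -10],
  [1, -3.8, -17.8, -6.1, -13],
  [1, -4.6, -22, -6.1, -16],
  [1, -5.5, -26.2, -6.1, -19],
  [1, -6.4, -30.4, -6.1, -22],
])

```text
clock: 30.0
eef_pos: [450.4, 120.6, 199.6]
tool_rot: [-3.141, -0.002, 0.159]
force: [0.1, -0.6, -1.5]
width: 13.4
gripper_force: 58.7
```

```bash
python3 - <<'E'
from h import *
go(353.3,345.2,200,22.8)
E
```

```text
at [450.4 120.6 199.6] [-1.8e+02 -1.0e-01  9.1e+00] t 30.0 w 13.4 F [ 0.1 -0.6 -1.5] q7 -1.67
dx -6.04 dy -23.71 dz -0.04 spin -13.7
```

Call:
play_rows([
  [1, -0.9, -3.6, 0, -2],
  [1, -1.8, -7.2, 0, -4],
  [1, -2.7, -10.8, 0, -6.5],
  [1, -3.6, -14.4, 0, -9],
  [1, -4.6, -18, 0, -11.5],
  [1, -5.4, -21.2, 0, -13.7],
  [1, -5.9, -23.2, 0, -13.7],
  [1, -6, -23.7, 0, -13.7],
  [1, -6, -23.7, 0, -13.7],
  [1, -6, -23.7, 0, -13.7],
])

```text
clock: 31.0
eef_pos: [354.2, 341.9, 199.2]
tool_rot: [3.14, 0.0, 0.394]
force: [0.0, -0.1, -1.7]
width: 13.2
gripper_force: 58.8
```

```bash
python3 - <<'E'
from h import *
go(353.3,345.2,122,22.8)
blade('side')
E
```

```text
at [354.2 341.9 199.2] [179.9   0.   22.6] t 31.0 w 13.2 F [ 0.  -0.1 -1.7] q7 -1.98
dx 0.05 dy -0.34 dz 7.72 spin -0.2
side blade n 352 ahead [ 22.9 104.3] left [-18.4   2.2  19.2] z 126.7 slopes 0.002 0.004
```

Call:
play_rows([
  [1, 0, -0.1, 1.5, -0.2],
  [1, 0, -0.2, 3, -0.2],
  [1, 0, -0.2, 4.5, -0.2],
  [1, 0, -0.2, 6, -0.2],
  [1, 0, -0.2, 7.2, -0.2],
  [1, 0, -0.2, 7.7, -0.2],
  [1, 0, -0.2, 7.7, -0.2],
  [1, 0, -0.2, 7.7, -0.2],
])

```text
clock: 31.85
eef_pos: [353.0, 345.0, 122.7]
tool_rot: [-3.141, -0.001, 0.399]
force: [-0.5, -0.5, -1.7]
width: 13.1
gripper_force: 58.8
```

```bash
python3 - <<'E'
from h import *
go(436.3,379.7,122,22.8)
blade('side','s7.png')
im=cv2.imread('pics/s7.png')[210:360,180:380]; cv2.imwrite('pics/s7.png',cv2.resize(im,(800,600),interpolation=cv2.INTER_CUBIC))
E
```

```text
at [353.  345.  122.7] [-180.    -0.    22.8] t 31.9 w 13.1 F [-0.5 -0.5 -1.7] q7 -1.98
dx 9.02 dy 0.04 dz 0.07 spin 0.0
side blade n 324 ahead [ 23.3 104.1] left [-18.    0.7  18.2] z 50.0 slopes 0.002 0.0
```

View pics/s7.png

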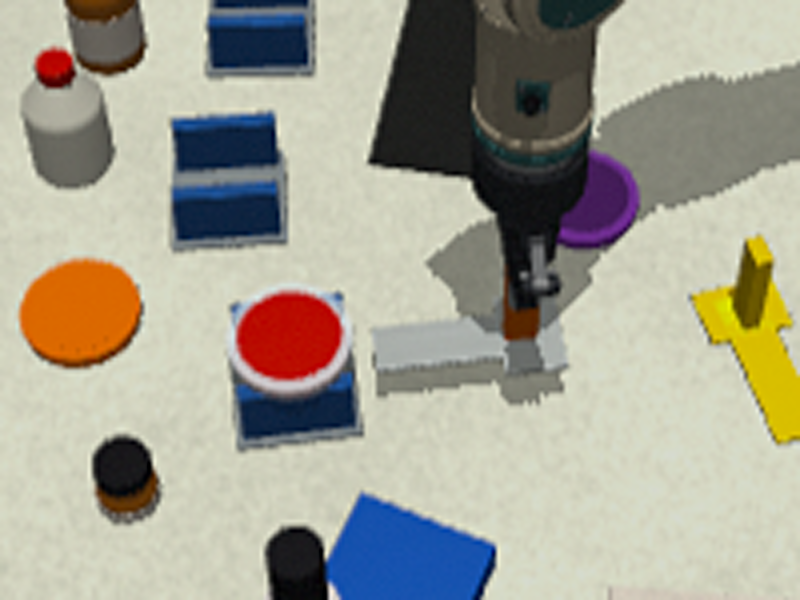

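The blade (tip around (375,348)) is in line with the red stand and clear of the slide box. Inserting and lifting.

Call:
play_rows([
  [1, 0.5, 0, 0, 0],
  [1, 1.5, 0, 0, 0],
  [1, 2.7, 0, 0, 0],
  [1, 3.9, 0, 0, 0],
  [1, 5.1, 0, 0, 0],
  [1, 6.3, 0, 0, 0],
  [1, 7.5, 0, 0, 0],
  [1, 8.4, 0, 0, 0],
  [1, 9, 0, 0, 0],
  [1, 9, 0, 0, 0],
])

```text
clock: 32.9
eef_pos: [436.6, 380.2, 122.3]
tool_rot: [-3.142, -0.001, 0.398]
force: [-0.4, -0.3, -1.3]
width: 13.6
gripper_force: 58.8
```

Call:
play_rows([
  [1, 0, 0, -0.3, 0],
  [1, 0, 0, -0.7, 0],
  [1, 0, 0, -0.9, 0],
  [1, 0, 0, -1, 0],
  [1, 0, 0, -1.1, 0],
  [1, 0, 0, -1.2, 0],
  [1, 0, 0, -1.3, 0],
  [1, 0, 0, -1.4, 0],
  [1, 0, 0, -1.5, 0],
  [1, 0, 0, -1.7, 0],
])

```text
clock: 33.9
eef_pos: [435.3, 379.9, 139.2]
tool_rot: [3.141, 0.0, 0.399]
force: [-0.0, -0.6, -3.3]
width: 13.2
gripper_force: 58.8
```

```bash
python3 - <<'E'
from h import *
dish('top','red');dish('side','red')
go(436.3,379.7,200,22.8)
E
```

```text
top red 447 ahead 73.5 left -2.2 r 35.7 world 503.9 406.4 z 79.9 tilt [ 0.005 -0.007]
side red 451 ahead 74.3 left -0.5 r 36.5 world 504.3 408.4 z 83.3 tilt [-0.005  0.006]
at [435.6 380.1 139.6] [-180.    -0.    22.9] t 34.0 w 13.2 F [ 1.  -0.4 -2.3] q7 -1.93
dx 0.05 dy 0.06 dz -6.04 spin 0.1
```

Call:
play_rows([
  [1, 0, 0, -0.3, 0],
  [1, 0, 0, -0.8, 0],
  [1, 0, 0, -1.5, 0],
  [1, 0, 0, -2.3, 0],
  [1, 0, 0, -3.1, 0],
  [1, 0, 0, -3.9, 0],
  [1, 0, 0, -4.7, 0],
  [1, 0, 0, -5.4, 0],
  [1, 0, 0, -5.9, 0],
  [1, 0, 0, -6.1, 0],
])

```text
clock: 35.0
eef_pos: [435.7, 380.1, 201.0]
tool_rot: [-3.141, -0.001, 0.399]
force: [-0.2, 0.7, -2.2]
width: 13.5
gripper_force: 58.7
```

Call:
play_rows([
  [1, -0.1, 0.6, 0, 0.5],
  [1, -0.2, 1.7, 0, 1.3],
  [1, -0.5, 3.4, 0, 2.5],
  [1, -0.8, 5.6, 0, 4],
  [1, -1.1, 7.9, 0, 5.6],
  [1, -1.4, 10.2, 0, 7.2],
  [1, -1.8, 12.5, 0, 8.8],
  [1, -2.1, 14.8, 0, 10.4],
  [1, -2.4, 17.1, 0, 12],
  [1, -2.7, 19.4, 0, 13.6],
])

```text
clock: 36.0
eef_pos: [486.0, 187.7, 200.2]
tool_rot: [3.141, 0.001, 0.158]
force: [0.7, 0.3, -1.7]
width: 13.4
gripper_force: 58.6
```

```bash
python3 - <<'E'
from h import *
go(565.4,-111.9,200,-13)
E
```

```text
at [486.  187.7 200.2] [179.9   0.    9. ] t 36.0 w 13.4 F [ 0.7  0.3 -1.7] q7 -1.78
dx 3.13 dy 30.83 dz 0.02 spin 22.0
```

Call:
play_rows([
  [1, 0.2, 2.3, 0, 1.6],
  [1, 0.5, 4.6, 0, 3.2],
  [1, 0.7, 6.9, 0, 4.9],
  [1, 0.9, 9.2, 0, 6.5],
  [1, 1.2, 11.5, 0, 8.2],
  [1, 1.4, 13.8, 0, 9.8],
  [1, 1.6, 16.1, 0, 11.5],
  [1, 1.9, 18.4, 0, 13.1],
  [1, 2.1, 20.7, 0, 14.7],
  [1, 2.3, 22.8, 0, 16.3],
])

```text
clock: 37.0
eef_pos: [544.6, -33.8, 200.2]
tool_rot: [3.141, 0.001, -0.127]
force: [-0.5, 0.4, -2.8]
width: 13.6
gripper_force: 58.8
```

```bash
python3 - <<'E'
from h import *
go(565.4,-111.9,200,-13)
E
```

```text
at [544.6 -33.8 200.2] [179.9   0.   -7.3] t 37.0 w 13.6 F [-0.5  0.4 -2.8] q7 -1.58
dx 3.06 dy 7.48 dz 0.02 spin 5.7
```

Call:
play_rows([
  [1, 0.8, 1.8, 0, 1.4],
  [1, 1.4, 3.4, 0, 2.7],
  [1, 1.9, 4.7, 0, 3.8],
  [1, 2.4, 5.8, 0, 4.6],
  [1, 2.7, 6.6, 0, 5.2],
  [1, 2.9, 7.1, 0, 5.6],
  [1, 3, 7.3, 0, 5.7],
  [1, 3, 7.3, 0, 5.7],
])

```text
clock: 37.8
eef_pos: [566.3, -106.4, 200.3]
tool_rot: [-3.141, 0.0, -0.222]
force: [0.3, 0.2, -2.9]
width: 13.2
gripper_force: 58.7
```

```bash
python3 - <<'E'
from h import *
dish('top','red');dish('side','red')
go(565.4,-111.9,159,-13)
E
```

```text
top red 117 ahead 79.9 left 22.0 r 25.9 world 649.0 -102.5 z 141.1 tilt [0.012 0.014]
side red 218 ahead 74.4 left -0.4 r 35.9 world 638.7 -122.7 z 144.0 tilt [-0.012  0.023]
at [ 566.2 -105.9  200.3] [-180.     0.   -12.7] t 37.9 w 13.2 F [-0.   0.1 -2.9] q7 -1.54
dx 0.06 dy 0.60 dz 4.13 spin 0.3
```

Call:
play_rows([
  [1, 0, 0.2, 0, 0.2],
  [1, 0, 0.5, 0.3, 0.3],
  [1, 0, 0.6, 0.8, 0.3],
  [1, 0, 0.6, 1.4, 0.3],
  [1, 0, 0.6, 2, 0.3],
  [1, 0, 0.6, 2.6, 0.3],
  [1, 0, 0.6, 3.2, 0.3],
  [1, 0, 0.6, 3.7, 0.3],
  [1, 0, 0.6, 4.1, 0.3],
  [1, 0, 0.6, 4.1, 0.3],
])

```text
clock: 38.9
eef_pos: [564.5, -112.5, 158.7]
tool_rot: [3.142, 0.001, -0.228]
force: [-0.2, -1.0, -2.0]
width: 13.2
gripper_force: 58.7
```

```bash
python3 - <<'E'
from h import *
dish('side','red')
go(565.4,-111.9,138,-13)
E
```

```text
side red 212 ahead 74.6 left 0.7 r 35.9 world 637.3 -128.7 z 101.9 tilt [-0.028  0.018]
at [ 564.8 -112.6  159. ] [180.   0. -13.] t 39.0 w 13.3 F [ 0.4 -0.4 -2.8] q7 -1.52
dx 0.04 dy -0.08 dz 2.10 spin -0.0
```

Call:
play_rows([
  [1, 0, 0, 0.3, 0],
  [1, 0, 0, 0.6, 0],
  [1, 0, 0, 0.8, 0],
  [1, 0, 0, 0.9, 0],
  [1, 0, 0, 1, 0],
  [1, 0, 0, 1.1, 0],
  [1, 0, 0, 1.2, 0],
  [1, 0, 0, 1.3, 0],
  [1, 0, 0, 1.7, 0],
  [1, 0, 0, 2.1, 0],
])

```text
clock: 39.95
eef_pos: [565.0, -112.6, 138.1]
tool_rot: [-3.142, -0.0, -0.228]
force: [0.4, -0.3, -2.5]
width: 13.6
gripper_force: 58.8
```

Call:
play_rows([
  [1, 0, 0, 0, 0],
  [1, -0.5, 0, 0, 0],
  [1, -1.5, 0, 0, 0],
  [1, -3, 0, 0, 0],
  [1, -4.5, 0, 0, 0],
  [1, -6, 0, 0, 0],
  [1, -7.5, 0, 0, 0],
  [1, -9, 0, 0, 0],
  [1, -10, 0, 0, 0],
  [1, -10, 0, 0, 0],
])

```text
clock: 40.95
eef_pos: [465.6, -89.6, 138.5]
tool_rot: [-3.141, 0.002, -0.227]
force: [0.3, -0.6, -1.6]
width: 13.0
gripper_force: 58.8
```

```bash
python3 - <<'E'
from h import *
for c in('top','side'):
    im,d=snap(c,c+'8.png');P=cloud(c,d);h=cv2.cvtColor(im,cv2.COLOR_RGB2HSV).astype(int)
    for k,x,y in((0,637.5,-128.5),(30,590,-332),(65,614,-231)):
        m=(abs((h[...,0]-k+90)%180-90)<10)&(h[...,1]>110)&(np.hypot(P[...,0]-x,P[...,1]-y)<50)&(P[...,2]>80)
        if m.sum()>20: print(c,m.sum(),rect(plane(c,m,91)),np.median(P[m][:,2]))
# mat: centre (479.5,88), yaw 94.8; foot 37.5 ahead of axis, axis 1.5 behind TCP
u=np.array([np.cos(np.radians(94.8)),np.sin(np.radians(94.8))])
T=np.array([479.5,88])-36*u; print(T)
go(*T,200,94.8)
im=cv2.imread('pics/side8.png')[100:250,200:400]; cv2.imwrite('pics/s8.png',cv2.resize(im,(800,600),interpolation=cv2.INTER_CUBIC))
E
```

```text
top 575 (639.9, -129.5, 65.1, 71.8, 4.9) 90.40917732131629
top 675 (588.1, -332.8, 70.2, 71.1, 1.2) 90.61583774832184
top 578 (616.8, -232.9, 70.8, 62.4, 76.7) 90.5832139977839
side 213 (637.4, -129.4, 68.2, 64.8, 15.7) 93.22351921626887
side 148 (597.1, -329.9, 57.2, 68.2, 15.6) 93.00149275455942
side 190 (613.9, -231.8, 66.5, 63.8, 15.7) 92.97460790257969
[482.51240236  52.12625707]
at [468.2 -90.1 138.6] [-1.8e+02 -1.0e-01 -1.3e+01] t 41.0 w 13.3 F [ 0.9  0.6 -1.2] q7 -1.51
dx -1.81 dy -14.18 dz -6.14 spin -107.8
```

View pics/s8.png

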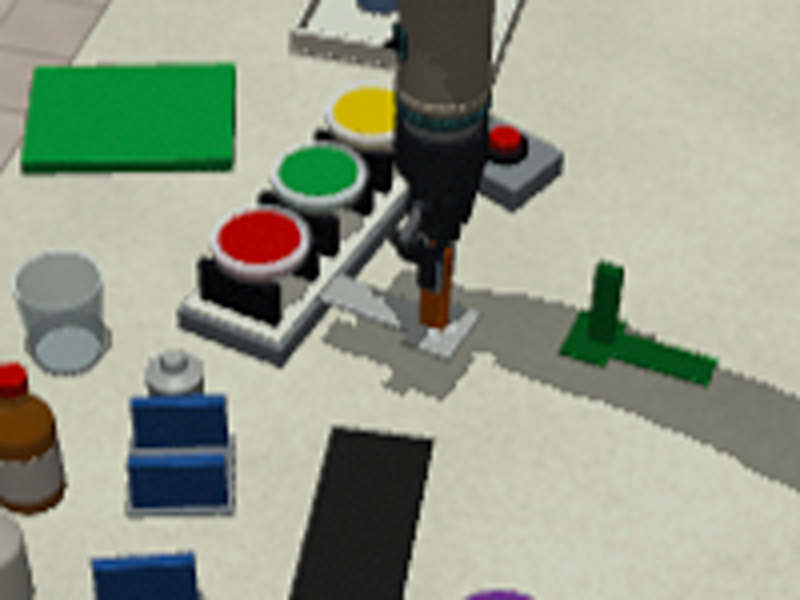

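All three dishes rest centred in the bays: red (262,235), green (320,172) and yellow (372,112) in the crop. Returning the lifter to the mat.

Call:
play_rows([
  [1, 0, 0, -2, 0],
  [1, 0, -0.5, -4, -4],
  [1, -0.2, -2, -6.1, -12],
  [1, -0.5, -4, -6.1, -20],
  [1, -0.8, -6, -6.1, -28],
  [1, -1, -8, -6.1, -36],
  [1, -1.3, -10, -6.1, -44],
  [1, -1.5, -12, -6.1, -52],
  [1, -1.7, -13.5, -6.1, -60],
  [1, -1.8, -14.2, -6.1, -68],
])

```text
clock: 42.05
eef_pos: [483.2, 54.3, 199.5]
tool_rot: [3.141, -0.002, 0.967]
force: [-0.1, 0.0, -3.0]
width: 13.2
gripper_force: 58.7
```

Call:
play_rows([
  [1, 0, 0, 0, -8],
  [1, 0, 0, 0, -16],
  [1, 0, 0, 0, -24],
  [1, 0, 0, 0, -32],
  [1, 0, 0, 0, -39.8],
  [1, 0, 0, 0, -39.8],
  [1, 0, 0, 0, -39.8],
])

```text
clock: 42.75
eef_pos: [482.6, 52.2, 199.3]
tool_rot: [3.141, -0.0, 1.65]
force: [-0.1, 0.5, -1.1]
width: 13.7
gripper_force: 58.8
```

```bash
python3 - <<'E'
from h import *
go(482.5,52.1,90,94.8)
blade('top'); blade('side')
E
```

```text
at [482.6  52.2 199.3] [180.   -0.   94.5] t 42.8 w 13.7 F [-0.1  0.5 -1.1] q7 -0.39
dx -0.01 dy -0.01 dz 10.93 spin -0.3
top blade n 489 ahead [ 23.9 102.8] left [-16.8   2.3  18.8] z 124.0 slopes -0.039 -0.006
side blade n 232 ahead [ 22.9 106.5] left [-18.2  -0.3  17.6] z 126.6 slopes 0.015 0.001
```

Call:
play_rows([
  [1, 0, 0, 2, 0],
  [1, 0, 0, 4, 0],
  [1, 0, 0, 6, 0],
  [1, 0, 0, 8, 0],
  [1, 0, 0, 10, 0],
  [1, 0, 0, 10.8, 0],
  [1, 0, 0, 11, 0],
  [1, 0, 0, 11.3, 0],
  [1, 0, 0, 11.5, 0],
  [1, 0, 0, 11.6, 0],
])

```text
clock: 43.85
eef_pos: [482.4, 52.4, 83.8]
tool_rot: [3.14, -0.0, 1.654]
force: [-0.2, -0.1, -2.5]
width: 13.3
gripper_force: 58.7
```

Call:
play_rows([
  [1, 0, 0, 0.1, 0],
  [1, 0, 0, 0.1, 0],
  [1, 0, 0, 0.1, 0],
])

```text
clock: 44.15
eef_pos: [482.1, 52.3, 82.5]
tool_rot: [3.141, -0.0, 1.654]
force: [0.6, 0.1, -1.2]
width: 13.4
gripper_force: 58.7
```

Call:
play_rows([
  [1, 0, 0, 0.05, 0],
  [1, 0, 0, 0.1, 0],
  [1, 0, 0, 0.1, 0],
  [1, 0, 0, 0.1, 0],
])

```text
clock: 44.55
eef_pos: [482.1, 52.3, 81.6]
tool_rot: [3.141, 0.0, 1.654]
force: [0.2, -0.9, 2.7]
width: 13.6
gripper_force: 59.3
```

Contact (+2.7 N). Releasing and going up.

Call:
play_rows([
  [0.8, 0, 0, 0, 0],
  [0.6, 0, 0, 0, 0],
  [0.4, 0, 0, 0, 0],
  [0.2, 0, 0, 0, 0],
  [0, 0, 0, 0, 0],
  [0, 0, 0, 0, 0],
  [0, 0, 0, 0, 0],
  [0, 0, 0, 0, 0],
  [0, 0, 0, 0, 0],
])

```text
clock: 45.45
eef_pos: [482.0, 52.4, 81.3]
tool_rot: [3.142, -0.0, 1.654]
force: [-0.3, -0.0, 0.2]
width: 85.1
gripper_force: 0.0
```

Call:
play_rows([
  [0, 0, 0, -1, 0],
  [0, 0, 0, -3, 0],
  [0, 0, 0, -5, 0],
  [0, 0, 0, -8, 0],
  [0, 0, 0, -12, 0],
  [0, 0, 0, -14, 0],
  [0, 0, 0, -14, 0],
])

```text
clock: 46.15
eef_pos: [483.8, 52.7, 224.8]
tool_rot: [3.135, -0.0, 1.654]
force: [0.3, -0.4, -0.3]
width: 85.3
gripper_force: 0.0
```

```bash
python3 - <<'E'
from h import *
go(467.3,-378,200,94.8)
im,d=snap('side','side9.png'); 
r=[r for r in ctrl.trace('side','lifter_grip')]; P=cloud('side',d)
for x in r: print(x['confidence'],np.median(P[x['pixels']],0).round(1))
im=im[120:270,200:400,::-1]; cv2.imwrite('pics/s9.png',cv2.resize(im,(800,600),interpolation=cv2.INTER_CUBIC))
E
```

```text
at [483.8  52.7 224.8] [179.6  -0.   94.7] t 46.1 w 85.3 F [ 0.3 -0.4 -0.3] q7 -0.37
dx -42.79 dy -5.21 dz 2.48 spin -0.1
0.73 [478.5  67.2   9.8]
0.67 [186.5 274.8   6.9]
0.57 [ 321.3 -167.     8.2]
```

View pics/s9.png

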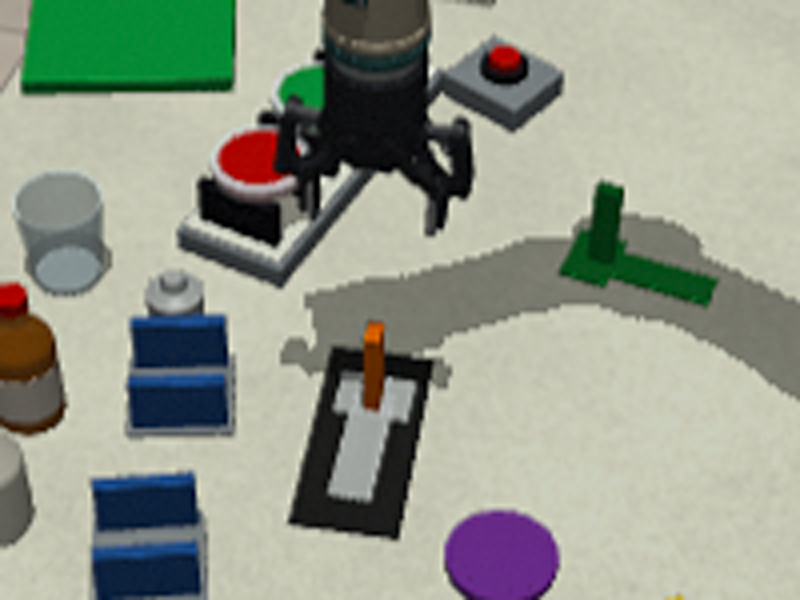

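The lifter stands alone on its mat, lengthwise ((365,430) in the crop). Moving shut fingers over the lamp button.

Call:
play_rows([
  [0.5, -2, -0.2, 0, 0],
  [1, -6, -0.7, 0, 0],
  [1, -10.5, -1.3, 0, 0],
  [1, -15, -1.8, 0, 0],
  [1, -19.5, -2.4, 0, 0],
  [1, -24, -2.9, 0, 0],
  [1, -28.5, -3.5, 0, 0],
  [1, -33, -4, 0, 0],
  [1, -37.5, -4.6, 0, 0],
  [1, -41, -5, 0, 0],
])

```text
clock: 47.25
eef_pos: [464.3, -363.2, 219.4]
tool_rot: [-3.139, -0.001, 1.652]
force: [-0.1, -0.1, -0.8]
width: -0.1
gripper_force: 0.0
```

Call:
play_rows([
  [1, -1.7, -0.2, 3, 0],
  [1, -1.7, -0.2, 6, 0],
  [1, -1.7, -0.2, 8, 0],
  [1, -1.7, -0.2, 8, 0],
  [1, -1.7, -0.2, 8, 0],
])

```text
clock: 47.75
eef_pos: [465.3, -376.9, 140.5]
tool_rot: [-3.14, -0.002, 1.654]
force: [-0.2, -0.4, 1.3]
width: -0.0
gripper_force: 0.0
```

```bash
python3 - <<'E'
from h import *
go(467.3,-379,85,94.8)
im,d=snap('side'); P=cloud('side',d)
m=(np.hypot(P[...,0]-467,P[...,1]+377)<14)&(im[...,0]>120)&(im[...,1]<60); print(np.percentile(P[m][:,2],[10,50,90]) if m.sum() else 0)
im=im[100:200,270:403,::-1]; cv2.imwrite('pics/s10.png',cv2.resize(im,(798,600),interpolation=cv2.INTER_CUBIC))
E
```

```text
at [ 465.3 -376.9  140.5] [-1.799e+02 -1.000e-01  9.480e+01] t 47.8 w -0.0 F [-0.2 -0.4  1.3] q7 0.4
dx -0.23 dy 0.18 dz 5.55 spin -0.0
[49.39940761 52.88238032 56.3123175 ]
```

View pics/s10.png

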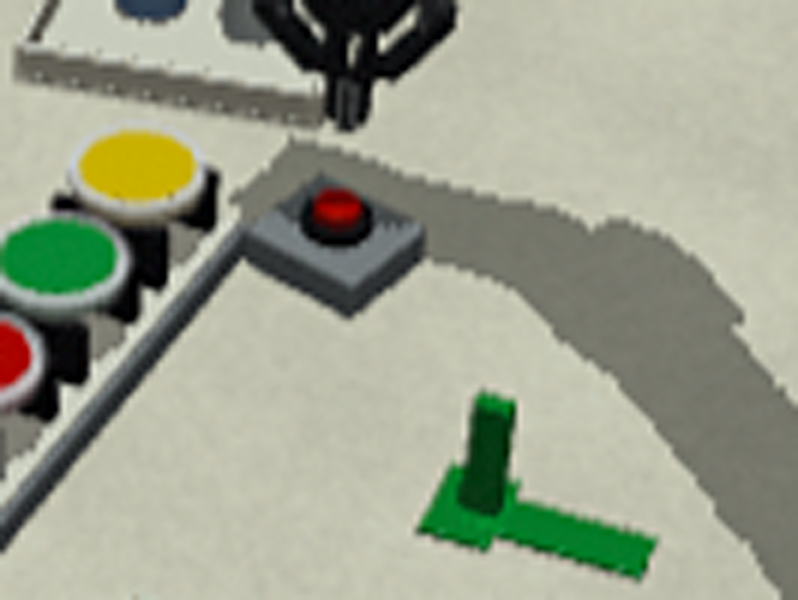

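The shut fingers are above the red button (338,208). Pressing step by step.

Call:
play_rows([
  [1, -0.1, 0.1, 2, 0],
  [1, -0.2, 0.2, 4, 0],
  [1, -0.2, 0.2, 5, 0],
  [1, -0.2, 0.2, 5.8, 0],
  [1, -0.2, 0.2, 6, 0],
  [1, -0.2, 0.2, 6.2, 0],
  [1, -0.2, 0.2, 6.4, 0],
  [1, -0.2, 0.2, 6.5, 0],
  [1, -0.2, 0.2, 6.5, 0],
  [1, -0.2, 0.2, 6.5, 0],
])

```text
clock: 48.8
eef_pos: [468.0, -379.5, 76.7]
tool_rot: [3.141, 0.001, 1.654]
force: [0.6, -0.3, 0.7]
width: 0.0
gripper_force: 0.6
```

Call:
play_rows([
  [1, 0, 0, 0.1, 0],
  [1, 0, 0, 0.2, 0],
  [1, 0, 0, 0.3, 0],
  [1, 0, 0, 0.4, 0],
  [1, 0, 0, 0.4, 0],
  [1, 0, 0, 0.4, 0],
])

```text
clock: 49.4
eef_pos: [468.1, -379.5, 72.5]
tool_rot: [3.141, 0.0, 1.654]
force: [0.9, -0.7, 3.7]
width: -0.2
gripper_force: 1.6
```

Call:
play_rows([
  [1, 0, 0, 0.1, 0],
  [1, 0, 0, 0.2, 0],
  [1, 0, 0, 0.2, 0],
  [1, 0, 0, 0.2, 0],
])

```text
clock: 49.8
eef_pos: [468.1, -379.5, 71.1]
tool_rot: [3.141, 0.001, 1.654]
force: [-0.0, 0.3, 7.4]
width: -0.0
gripper_force: 4.2
```

Call:
play_rows([
  [1, 0, 0, 0.1, 0],
  [1, 0, 0, 0.1, 0],
  [1, 0, 0, 0.1, 0],
])

```text
clock: 50.1
eef_pos: [468.1, -379.5, 70.9]
tool_rot: [3.141, 0.001, 1.654]
force: [-1.3, 1.1, 15.2]
width: -0.2
gripper_force: 7.5
```

Hard stop reached (15 N with no more travel), so the button is fully down. Retreating and checking.

Call:
play_rows([
  [1, 0, 0, -1, 0],
  [1, 0, 0, -4, 0],
  [1, 0, 0, -8, 0],
  [1, 0, 0, -12, 0],
  [1, 0, 0, -15, 0],
  [1, -4, 4, -15, 0],
  [1, -8, 8, -15, 0],
  [1, -12, 10, -15, 0],
  [1, -12, 10, -15, 0],
  [1, -12, 10, -15, 0],
])

```text
clock: 51.1
eef_pos: [576.7, -491.0, 217.0]
tool_rot: [-3.139, -0.002, 1.653]
force: [-0.8, 0.1, 0.7]
width: -0.0
gripper_force: 0.0
```

```bash
python3 - <<'E'
from h import *
for c in('top','side'):
    im,d=snap(c,c+'11.png');P=cloud(c,d);h=cv2.cvtColor(im,cv2.COLOR_RGB2HSV).astype(int)
    for k,x,y in((0,637.5,-128.5),(30,590,-332),(65,614,-231)):
        m=(abs((h[...,0]-k+90)%180-90)<10)&(h[...,1]>110)&(np.hypot(P[...,0]-x,P[...,1]-y)<50)&(P[...,2]>80)
        if m.sum()>20: print(c,m.sum(),rect(plane(c,m,91)))
    for r in ctrl.trace(c,'lifter_grip'):
        m=r['pixels']; 
        if np.hypot(*(np.median(P[m],0)[:2]-[480,80]))<60: print(c,'lifter foot',rect(plane(c,m&(P[...,2]<20),7)))
    r=ctrl.trace(c,'mat_center')[0]; print('mat',rect(plane(c,r['pixels'],3)))
print(ctrl.read_state()['clock'])
E
```

```text
top 657 (636.8, -129.9, 72.0, 70.0, 44.8)
top 677 (588.1, -332.7, 70.2, 71.3, 1.2)
top 644 (612.4, -231.7, 68.2, 69.2, 1.2)
top lifter foot (481.1, 86.6, 63.0, 135.5, 1.3)
mat (479.4, 88.9, 89.8, 201.2, 5.9)
side 211 (637.4, -129.4, 68.2, 64.8, 15.7)
side 177 (590.2, -333.5, 67.7, 71.7, 66.8)
side 189 (613.9, -231.8, 66.5, 63.8, 15.7)
side lifter foot (474.8, 85.5, 61.6, 132.9, 12.5)
mat (480.8, 87.9, 88.6, 199.1, 6.7)
51.4
```

View pics/side11.png

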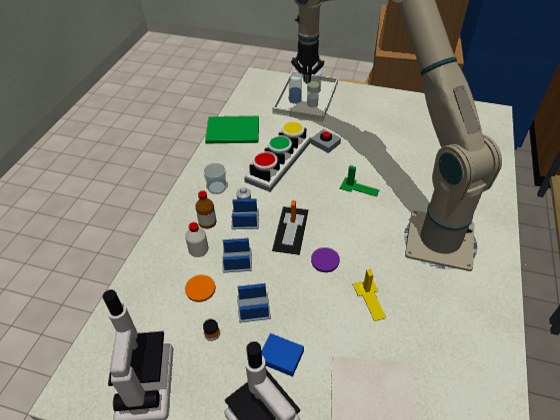

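The picture shows the dishes in the bays (265,160), (280,144) and (292,130), the lifter on the mat at (291,230), and the arm clear of everything.

```bash
python3 -c "
from cell import ctrl
print(ctrl.finish_job())"
```

```text
the job is handed in; nothing more can be done
None
```

The job is handed in, result not reported: the last pictures show all three dishes within about 2 mm of the middle of their bays and the lifter released on its mat; the lamp button was then pressed to its stop and the arm moved clear.

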